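# Tap a bearing cup square into a crankcase bore

### The arm

A 6-joint arm with a two-finger parallel gripper is mounted at the origin on the work surface. World frame = base frame: x ahead of the robot, y to its left, z up, the work surface at z = 0. Lengths are in m, angles in rad, forces in N, time in s.
With the tool pointing down it reaches from about 0.225 to 0.875 m from the base axis. Payload 3.4 kg.
Tool frame: the origin (TCP) lies at the very end of the fingers, on their centre line; the grasp point (between the pads) lies 19 mm behind it; z points along the fingers, y is the line along which they close (so a half turn about z gives the same grasp; the last joint's range is limited). The gripper opens to 85 mm and grips with 20 to 120 N. Pads are 22 mm wide; open, the fingers measure 114 mm over their backs; the gripper's body (76 mm by 85 mm) begins 54 mm behind the grasp point. The pads swing forward as they close: fully open they stand 13 mm farther back than shut.
Start: joints at [-1.315, 0.276, 1.505, -0, 1.361, -0.121], TCP at [0.212, -0.535, 0.231] pointing down, gripper open.
Joint ranges: [-2.89, 2.89], [-0.75, 2.08], [0.22, 2.7], [-1.18, 4.32], [0.11, 2.71], [-2.7, 2.7]. Speed limits (rad/s): [2.57, 2.57, 3.14, 3.14, 3.14, 3.14].

### API

Orientations are given as a unit quaternion [w, x, y, z].
In Python, from rig import get_state, optics, sign_off gives the robot as it stands.
- The arm moves only by the tool send_rows, never from a script. Its argument "increments" is a list of rows, each an object with "gripper": the gripper's target within -1 to 1 (shut at 1, half-way at 0, fully open at -1); "linear": the shift along the world's x, y, z in m, a list of three; "delta_rot": the turn, a rotation vector about the world's x, y, z in rad, a list of three. In form: [{"gripper": gripper, "linear": [dx, dy, dz], "delta_rot": [rx, ry, rz]}, ...]. A call has 1 to 8 rows; each row is the pose to reach, as a shift and turn from the pose commanded when the call began; what a row does not reach only later rows make up. A row lasts 1/10 s, in which the tool goes at most 50 mm and 8.59 degrees, less where a joint would pass 70% of its speed; a pose out of reach is approached as far as the arm can. A call with a gripper value outside its range is refused whole. The fingers move at their own pace and stop on an object; "newtons" is the grip in N (left out, the last holds). Time passes only in rows, so rows that repeat a pose let the fingers close. It gives the time, the measured TCP pose, the force, the opening and the grip force at its end, in the units of the state.
- get_state(): the state, without advancing time (a new reading comes with each control period).
- optics.get_image(name): name is "scene" or "top" or "wrist"; returns a dict with "pixels" (480x640x3 uint8, blue, green, red), "K" (3x3 intrinsics, pixels), "rvec" (rotation vector, rad) and "tvec" (3), from world to camera coordinates, as OpenCV has them; the wrist camera has in their place "T_tool_cam" (4x4, takes a point from camera to tool coordinates, whose origin is the TCP and whose axes are the flange's). Camera axes: x right, y down, z forward; pixel columns grow to the right and rows downward; lengths in m; the calibration is good to about 2 mm. The wrist camera is an equidistant fisheye: a pixel r from the principal point sees the ray r / f radians off the axis. A picture is of the moment at which its call begins: read the wrist's pose just before it. There is no depth.
- sign_off(): hands the job in; it is judged then, once.
The state is a dict: "clock": time; "qpos": joint angles; "qd": joint speeds; "effort": joint torques, N m; "position": TCP position; "ee_rot": TCP orientation; "contact_force": force on the tool from outside, world axes, zero at the start; "moment": the same for the moment, N m; "width": finger opening in m; "gripper_force": force on a finger pad.
Only numpy, scipy, OpenCV 4.12 (cv2) and the standard library are available. Lean on these libraries where they do the work, as an engineer would, in place of code of your own. Each camera call takes 0.05 s, during which the arm holds its last target. There are 200 camera calls.

### The job

The flanged bearing cup has only been started in the bore on top of the aluminium crankcase. Take the red-handled brass drift from its wooden stand and, using only the drift, drive the cup fully home by pushing its flange down a few millimetres at a time, alternately on opposite sides all round, gently and without letting it cock, until the flange sits flush on the face all round. Then put the drift back upright in its hole in the stand and leave the other things alone.

Things in the scene. Friction and masses are not known exactly. Their poses are not given: they have to be found in the camera images.
- bore_face (a point): centre of the bore at the flat top face of the crankcase's round boss, 115 mm above the bench; z up. The crankcase is a fixed cast aluminium block 156 mm square, its boss 112 mm across with a 65 mm bore, turned a little about the vertical.
- cup_top (a point): the bearing cup: centre of the top of its steel flange (84 mm across, 8 mm thick, with a 40 mm open hole: push on the ring, about 31 mm from the centre). z is the cup's axis. Home when 8 mm above bore_face and square, where it stops hard. Starts with the flange 5 to 8 mm above the face, up to 0.06 rad out of square. More than 25 N from the drift damages it: feel for the face
- cup: the same cup; origin at the centre of the flange's underside. A press fit: it stays where pushed. One side yields to about 8 to 14 N pushed slowly there (twice that if pushed evenly); that side goes down, the far side about stays. 3 mm pushed on one side tilts it about 0.05 to 0.06 rad; the fit is ruined if it ever cocks by more than 0.10 rad
- stand_hole (a point): centre of the mouth of the hole in the fixed wooden stand (70 mm square block, 90 mm tall): the hole is 26 mm wide and 80 mm deep. The drift stands in it at the start.
- drift_grip (a point): centre of the drift's red square handle (22 by 22 mm, 50 mm tall; x, y square to its flats, z up). Below it is a black round guard 44 mm across, 6 mm thick, its top 25 mm below this point: grip with the fingertips close above the guard, which then bears on them when pushing. Below is a brass pin 16 mm across, flat-ended. Its tip lies 82 to 102 mm below this point, clamped differently each time: find it by touch
- drift_guard (a point): centre of the underside of the drift's guard, 31 mm below drift_grip; it lies at stand_hole when the drift is home in the stand.
- drift: the loose drift as a body, 107 to 127 mm tall, about 200 g; origin at drift_guard
- con_rod: bystander, leave alone: connecting rod, steel, 140 mm long, 16 mm thick, lying flat; origin under the centre of its big end
- camshaft: bystander, leave alone: steel camshaft standing on its 85 mm toothed gear, 122 mm tall; origin under the centre of the gear
- piston: bystander, leave alone: aluminium piston, 64 mm wide, 52 mm tall, standing; origin under its centre
- gudgeon_pin: bystander, leave alone: steel gudgeon pin, 18 mm wide, 50 mm tall, standing beside the crankcase; origin under its centre
- spark_plug: bystander, leave alone: spark plug, white and steel, 22 mm wide, 54 mm tall, standing beside the wooden stand; origin under its centre
- wrench: bystander, leave alone: steel wrench lying near the robot; origin under its middle
- oil_bottle: bystander, leave alone: white bottle with a yellow cap, 60 mm wide, 170 mm tall; origin under its centre
Things that resemble listed ones, but are neither listed nor needed, are in the scene too. Leave any purple look-alike of the part that bears stand_hole alone. There is more than one size of the drift; the job needs the larger.

How it is judged:
By the outcome, as a careful person would: the job done as asked, in the order asked, and still so for the second after the job is handed in, with the robot touching nothing.
It also fails if it takes over 72 s, if anything falls off the work surface, if the arm or the gripper's body presses on something with over 40 N, if the wrist force passes 120 N, or if a joint passes its speed limit or range.

## Working session

There is one attempt and no reset: what is moved stays moved. The work goes in short steps, Python scripts to look and compute and a tool call to move; the robot and the scene stay as the last step left them, time stands still between calls to the robot, and variables do not carry over. Pictures are saved under pics/ and viewed, at most 10 in all, crops included, and the job is handed in when it is done.

Besides the shell and the picture viewer there is one more tool, called after "Request:" in YAML: its name, and indented under it one key for each argument. send_rows: Moves the arm, as the interface text tells. Its arguments: {"type":"object","properties":{"increments":{"type":"array"},"newtons":{"type":"number"}},"required":["increments"]}

```bash
mkdir -p pics; ls
python3 - <<'E'
from rig import get_state, optics
import cv2,numpy as np
s=get_state();print({k:np.round(v,3).tolist() for k,v in s.items()})
for n in("scene","top","wrist"):
    d=optics.get_image(n);cv2.imwrite(f"pics/{n}0.png",d["pixels"])
    print(n,{k:np.round(v,4).tolist() for k,v in d.items() if k!="pixels"})
E
```

```text
pics
{'clock': 0.0, 'qpos': [-1.315, 0.277, 1.506, -0.0, 1.361, -0.121], 'qd': [0.0, 0.0, -0.001, 0.001, 0.0, 0.0], 'effort': [0.003, -41.676, -24.581, 0.0, 0.011, -0.0], 'position': [0.211, -0.534, 0.23], 'ee_rot': [-0.001, 0.982, 0.187, -0.0], 'contact_force': [0.641, -0.814, 0.079], 'moment': [0.053, -0.031, -0.041], 'gripper_force': 0.0, 'width': 0.086}
scene {'K': [[477.847, 0.0, 320.6869], [0.0, 477.847, 235.9071], [0.0, 0.0, 1.0]], 'rvec': [1.7984, 1.2685, -0.7022], 'tvec': [-0.2693, -0.1298, 1.2524]}
top {'K': [[436.8445, 0.0, 318.135], [0.0, 436.8445, 238.342], [0.0, 0.0, 1.0]], 'rvec': [2.1663, -2.1068, 0.1469], 'tvec': [0.0852, 0.5256, 1.0349]}
wrist {'K': [[371.6483, 0.0, 322.8485], [0.0, 371.6483, 239.1725], [0.0, 0.0, 1.0]], 'T_tool_cam': [[-0.0016, -0.9642, -0.2653, 0.0671], [1.0, -0.0017, 0.0003, -0.0007], [-0.0008, -0.2653, 0.9642, -0.1435], [0.0, 0.0, 0.0, 1.0]]}
```

View pics/scene0.png

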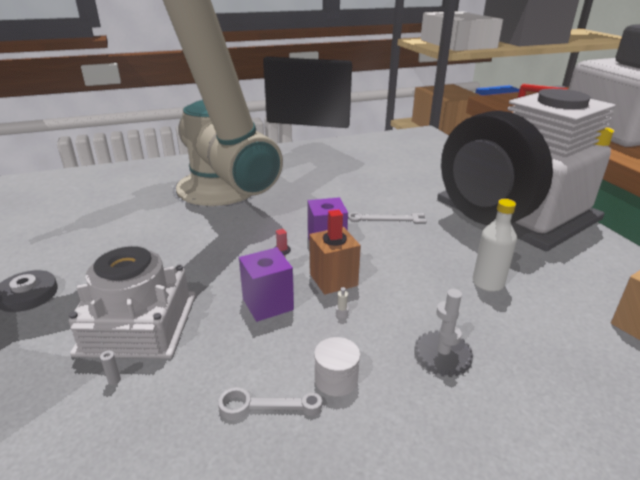

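View pics/top0.png

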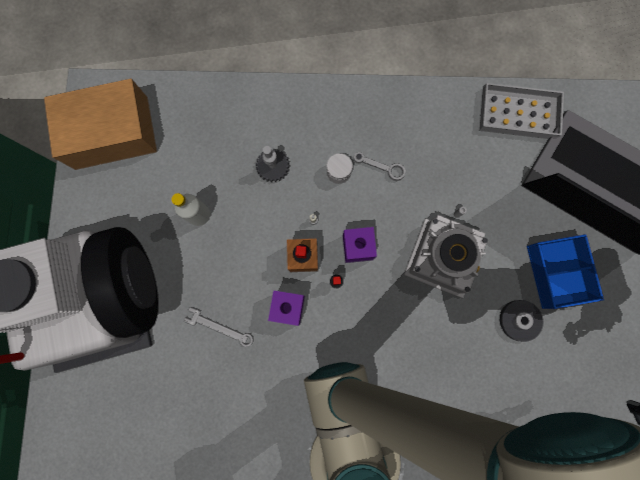

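Scene and top views: the wooden stand with the big red drift is at top (302,252) and scene (335,225). Look-alikes are the small red drift at top (337,281) / scene (281,240) and the purple stands at top (287,307) and (360,243). The cup is at top (457,252) / scene (124,262). I choose the drift in the wooden stand.

```bash
cat > h.py <<'E'
import cv2,numpy as np
from scipy.spatial.transform import Rotation as R
from rig import get_state, optics
def ray(d,uv):
    """world ray (origin, dir) of fixed camera d"""
    Rm=R.from_rotvec(np.ravel(d["rvec"])).as_matrix();t=np.ravel(d["tvec"])
    return -Rm.T@t, Rm.T@np.linalg.inv(d["K"])@[uv[0],uv[1],1]
def wray(d,s,uv):
    K=d["K"];x=(np.array(uv)-[K[0,2],K[1,2]])/K[0,0];th=np.hypot(*x)
    v=np.array([*(x/max(th,1e-9)*np.sin(th)),np.cos(th)])
    w,a,b,c=s["ee_rot"];Rt=R.from_quat([a,b,c,w]).as_matrix();T=np.array(d["T_tool_cam"])
    return np.array(s["position"])+Rt@T[:3,3], Rt@T[:3,:3]@v
def atz(r,z): o,v=r; return o+v*(z-o[2])/v[2]
def tri(rs):
    A=0;b=0
    for o,v in rs:
        v=v/np.linalg.norm(v);P=np.eye(3)-np.outer(v,v);A=A+P;b=b+P@o
    return np.linalg.solve(A,b)
def wproj(d,s,p):
    w,a,b,c=s["ee_rot"];Rt=R.from_quat([a,b,c,w]).as_matrix();T=np.array(d["T_tool_cam"])
    v=T[:3,:3].T@(Rt.T@(np.array(p)-s["position"])-T[:3,3]);th=np.arctan2(np.hypot(v[0],v[1]),v[2])
    return d["K"][0,0]*th*v[:2]/np.hypot(v[0],v[1])+[d["K"][0,2],d["K"][1,2]]
E
python3 - <<'E'
from h import *
t=optics.get_image("top");s=optics.get_image("scene")
print("handle top",tri([ray(t,(302,251)),ray(s,(335,213))]),atz(ray(t,(302,251)),.146))
print("stand top",atz(ray(t,(303,254)),.09)); print("cup",tri([ray(t,(458,252)),ray(s,(124,262))]),atz(ray(t,(458,252)),.13))
print("small",atz(ray(t,(337,281)),.06),"pin",atz(ray(t,(460,211)),.05),"plug",atz(ray(t,(314,216)),.05))
c=lambda u,v:cv2.resize(t["pixels"][v-50:v+50,u-50:u+50],(400,400),interpolation=cv2.INTER_CUBIC)
cv2.imwrite("pics/crop1.png",np.hstack([c(302,251),c(455,250)]))
E
```

```text
handle top [0.4789307  0.13543897 0.14303658] [0.47772893 0.13295434 0.146     ]
stand top [0.4775341  0.13330093 0.09      ]
cup [ 0.48775518 -0.21473376  0.12414747] [ 0.48693547 -0.21491015  0.13      ]
small [0.41859569 0.05170689 0.06      ] pin [ 0.59869694 -0.24623868  0.05      ] plug [0.57676544 0.11143141 0.05      ]
```

View pics/crop1.png

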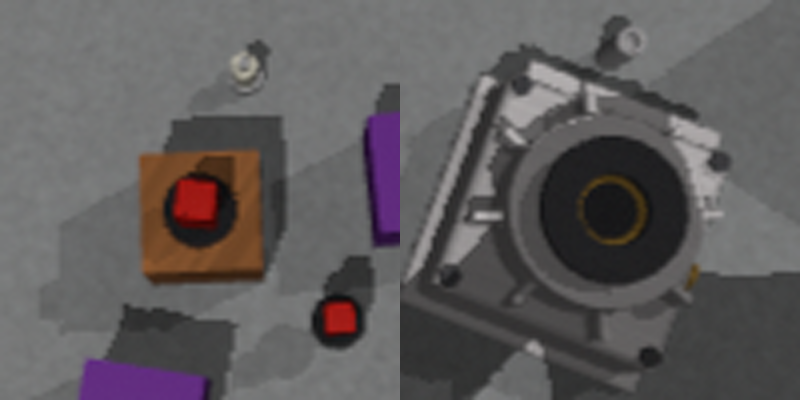

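The crop shows the big drift with its larger handle at (195,205) in the wooden stand, and the smaller one at (338,320) on the bench. That confirms the choice. The cup is at the right, around (612,210). Moving above the stand.

Request:
send_rows:
  increments:
    - {"gripper":-1,"linear":[0.017,0.042,0.01],"delta_rot":[0,0,0.08]}
    - {"gripper":-1,"linear":[0.033,0.084,0.02],"delta_rot":[0,0,0.16]}
    - {"gripper":-1,"linear":[0.05,0.126,0.03],"delta_rot":[0,0,0.24]}
    - {"gripper":-1,"linear":[0.067,0.168,0.04],"delta_rot":[0,0,0.32]}
    - {"gripper":-1,"linear":[0.083,0.21,0.05],"delta_rot":[0,0,0.4]}
    - {"gripper":-1,"linear":[0.1,0.252,0.05],"delta_rot":[0,0,0.48]}
    - {"gripper":-1,"linear":[0.117,0.294,0.05],"delta_rot":[0,0,0.55]}
    - {"gripper":-1,"linear":[0.133,0.334,0.05],"delta_rot":[0,0,0.6]}

```text
clock: 1.05
position: [0.3448, -0.1988, 0.2816]
ee_rot: [0.0, 0.883, 0.47, 0.0]
contact_force: [-0.1, -0.6, 0.4]
width: 0.0856
gripper_force: 0.0
```

Request:
send_rows:
  increments:
    - {"gripper":-1,"linear":[0.017,0.042,0],"delta_rot":[0,0,0.08]}
    - {"gripper":-1,"linear":[0.033,0.084,0],"delta_rot":[0,0,0.16]}
    - {"gripper":-1,"linear":[0.05,0.126,0],"delta_rot":[0,0,0.24]}
    - {"gripper":-1,"linear":[0.067,0.168,0],"delta_rot":[0,0,0.32]}
    - {"gripper":-1,"linear":[0.083,0.21,0],"delta_rot":[0,0,0.4]}
    - {"gripper":-1,"linear":[0.1,0.252,0],"delta_rot":[0,0,0.48]}
    - {"gripper":-1,"linear":[0.117,0.294,0],"delta_rot":[0,0,0.55]}
    - {"gripper":-1,"linear":[0.133,0.334,0],"delta_rot":[0,0,0.59]}

```text
clock: 1.85
position: [0.4779, 0.1354, 0.2813]
ee_rot: [0.0, 0.707, 0.707, 0.0]
contact_force: [-0.3, -1.5, 0.3]
width: 0.0854
gripper_force: 0.0
```

Request:
send_rows:
  increments:
    - {"gripper":-1,"linear":[0,0,0],"delta_rot":[0,0,0]}
    - {"gripper":-1,"linear":[0,0,0],"delta_rot":[0,0,0]}

```text
clock: 2.05
position: [0.4773, 0.1339, 0.2809]
ee_rot: [-0.0, 0.708, 0.706, -0.001]
contact_force: [-1.0, 0.1, 0.3]
width: 0.0855
gripper_force: 0.0
```

Run:
```python
from h import *
s=get_state();d=optics.get_image("wrist");cv2.imwrite("pics/w1.png",d["pixels"])
print(s["clock"],s["position"],s["ee_rot"],s["contact_force"],wproj(d,s,[.478,.134,.146]))
```

```text
2.05 [0.47734665 0.13391405 0.28085914] [-1.27115890e-04  7.07776518e-01  7.06436057e-01 -6.93486001e-04] [-0.9514276   0.12871806  0.2871195 ] [324.3346702  227.58628025]
```

View pics/w1.png

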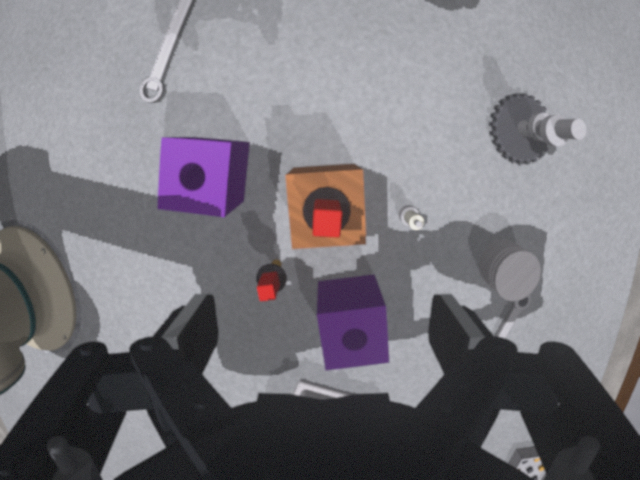

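The big drift's handle is at (326,220), with its top face at about (326,224). The stand is around it, the spark plug at (415,220) and the small drift at (267,287). Next, the handle's exact yaw and centre.

Run:
```python
from h import *
s=get_state();d=optics.get_image("wrist");im=d["pixels"]
sub=im[190:250,295:360].astype(int)
red=((sub[...,2]>100)&(sub[...,1]<70)&(sub[...,0]<70))
print("red values", np.percentile(sub[red][:,2],[5,25,50,75,95]))
big=cv2.resize(im[190:250,295:360],None,fx=8,fy=8,interpolation=cv2.INTER_CUBIC)
cv2.imwrite("pics/h1.png",big)
ys,xs=np.where(red)
P=np.array([atz(wray(d,s,(x+295,y+190)),.146)[:2] for x,y in zip(xs,ys)],np.float32)
print("all red",cv2.minAreaRect(P*1000), len(P))
for thr in(190,200,210,220,230):
    m=red&(sub[...,2]>thr); ys,xs=np.where(m)
    if len(xs)<20: continue
    P=np.array([atz(wray(d,s,(x+295,y+190)),.146)[:2] for x,y in zip(xs,ys)],np.float32)
    print(thr,cv2.minAreaRect(P*1000),len(P))
# stand top orange
sub=im[150:260,275:385].astype(int);m=(sub[...,2]>sub[...,0]+40)&(sub[...,1]>60)
ys,xs=np.where(m);P=np.array([atz(wray(d,s,(x+275,y+150)),.09)[:2] for x,y in zip(xs,ys)],np.float32)
print("stand",cv2.minAreaRect(P*1000),len(P))
```

```text
red values [102.  168.5 218.  220.  222. ]
all red ((480.01190185546875, 141.16151428222656), (27.3753719329834, 22.836332321166992), 84.2672348022461) 903
190 ((479.67718505859375, 137.56954956054688), (19.79224395751953, 19.770366668701172), 86.60895538330078) 642
200 ((479.62738037109375, 137.48533630371094), (19.29802131652832, 19.268159866333008), 86.30695343017578) 607
210 ((479.6095275878906, 137.56747436523438), (18.67793846130371, 18.63302230834961), 86.0155029296875) 570
220 ((479.4507751464844, 137.87696838378906), (15.60773754119873, 16.036861419677734), 85.85733032226562) 181
stand ((479.92364501953125, 138.16958618164062), (70.57402038574219, 71.9099349975586), 3.869100570678711) 4509
```

View pics/h1.png

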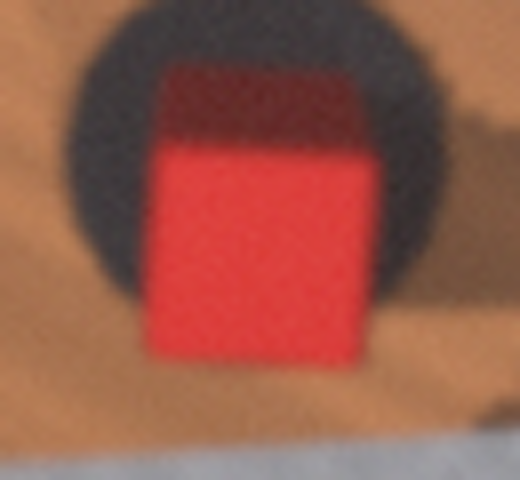

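The close crop shows the handle's top face centred near (264,258) in the crop, with the guard round and concentric. Handle (479.6,137.5) and stand (480,138) agree to within 1 mm; the handle's yaw is about −4°. Descending.

Request:
send_rows:
  increments:
    - {"gripper":-1,"linear":[0.001,0.002,-0.04],"delta_rot":[0,0,-0.06]}
    - {"gripper":-1,"linear":[0.002,0.003,-0.085],"delta_rot":[0,0,-0.066]}
    - {"gripper":-1,"linear":[0.002,0.003,-0.12],"delta_rot":[0,0,-0.066]}
    - {"gripper":-1,"linear":[0.002,0.003,-0.15],"delta_rot":[0,0,-0.066]}
    - {"gripper":-1,"linear":[0.002,0.003,-0.17],"delta_rot":[0,0,-0.066]}
    - {"gripper":-1,"linear":[0.002,0.003,-0.182],"delta_rot":[0,0,-0.066]}
    - {"gripper":-1,"linear":[0.002,0.003,-0.182],"delta_rot":[0,0,-0.066]}
    - {"gripper":-1,"linear":[0.002,0.003,-0.182],"delta_rot":[0,0,-0.066]}

```text
clock: 2.95
position: [0.4802, 0.1358, 0.1002]
ee_rot: [0.0, 0.732, 0.682, 0.001]
contact_force: [0.1, -0.0, 0.3]
width: 0.0853
gripper_force: 0.0
```

Request:
send_rows:
  increments:
    - {"gripper":1,"linear":[0,0,0],"delta_rot":[0,0,0]}
    - {"gripper":1,"linear":[0,0,0],"delta_rot":[0,0,0]}
    - {"gripper":1,"linear":[0,0,0],"delta_rot":[0,0,0]}
    - {"gripper":1,"linear":[0,0,0],"delta_rot":[0,0,0]}
    - {"gripper":1,"linear":[0,0,0],"delta_rot":[0,0,0]}
    - {"gripper":1,"linear":[0,0,0],"delta_rot":[0,0,0]}
    - {"gripper":1,"linear":[0,0,0],"delta_rot":[0,0,0]}
    - {"gripper":1,"linear":[0,0,0],"delta_rot":[0,0,0]}
  newtons: 90

```text
clock: 3.75
position: [0.48, 0.1364, 0.0998]
ee_rot: [0.0, 0.731, 0.682, 0.0]
contact_force: [-0.0, -0.0, 5.6]
width: 0.0207
gripper_force: 88.6
```

Request:
send_rows:
  increments:
    - {"gripper":1,"linear":[0,0,0.01],"delta_rot":[0,0,0]}
    - {"gripper":1,"linear":[0,0,0.03],"delta_rot":[0,0,0]}
    - {"gripper":1,"linear":[0,0,0.055],"delta_rot":[0,0,0]}
    - {"gripper":1,"linear":[0,0,0.08],"delta_rot":[0,0,0]}
    - {"gripper":1,"linear":[0,0,0.11],"delta_rot":[0,0,0]}
    - {"gripper":1,"linear":[0,0,0.14],"delta_rot":[0,0,0]}
    - {"gripper":1,"linear":[0,-0.02,0.15],"delta_rot":[0,0,0]}
    - {"gripper":1,"linear":[0,-0.05,0.15],"delta_rot":[0,0,0]}

```text
clock: 4.55
position: [0.4804, 0.0869, 0.2514]
ee_rot: [0.001, 0.73, 0.683, 0.002]
contact_force: [0.3, -1.2, -2.6]
width: 0.0208
gripper_force: 88.4
```

Request:
send_rows:
  increments:
    - {"gripper":1,"linear":[0,-0.03,0],"delta_rot":[0,0,0]}
    - {"gripper":1,"linear":[0,-0.06,0],"delta_rot":[0,0,0]}
    - {"gripper":1,"linear":[0,-0.09,0],"delta_rot":[0,0,0]}
    - {"gripper":1,"linear":[0,-0.12,0],"delta_rot":[0,0,0]}
    - {"gripper":1,"linear":[0,-0.15,0],"delta_rot":[0,0,0]}
    - {"gripper":1,"linear":[0,-0.17,0],"delta_rot":[0,0,0]}
    - {"gripper":1,"linear":[0,-0.18,0],"delta_rot":[0,0,0]}
    - {"gripper":1,"linear":[0,-0.18,0],"delta_rot":[0,0,0]}

```text
clock: 5.35
position: [0.4793, -0.0944, 0.249]
ee_rot: [-0.0, 0.732, 0.681, -0.0]
contact_force: [-0.5, 0.3, -1.8]
width: 0.0211
gripper_force: 88.4
```

Run:
```python
from h import *
s=get_state();d=optics.get_image("wrist");t=optics.get_image("top");cv2.imwrite("pics/w2.png",d["pixels"]);cv2.imwrite("pics/t2.png",t["pixels"])
print(s["clock"],s["position"],s["ee_rot"],s["contact_force"],wproj(d,s,[.487,-.215,.13]))
print(s["width"])
```

```text
5.35 [ 0.47928294 -0.09439523  0.24903944] [-4.24769573e-04  7.32064467e-01  6.81235209e-01 -1.62182042e-04] [-0.4504672   0.32571681 -1.83282699] [342.84769755 369.52628171]
0.021142571314890123
```

View pics/w2.png

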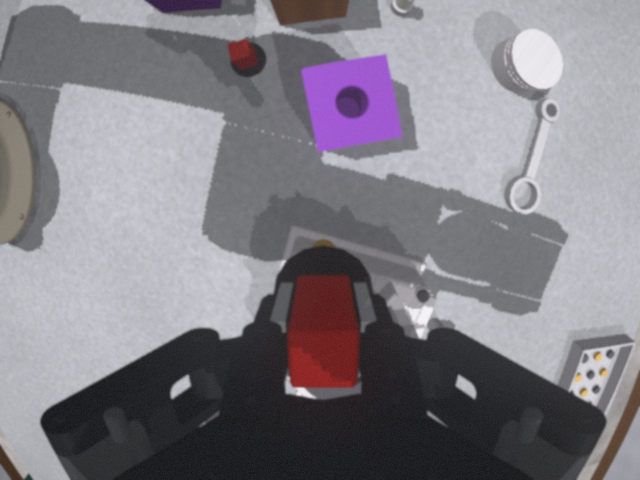

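The drift hangs straight in the gripper at (325,330), hiding the cup. I go past the cup so the wrist camera looks back at it.

Request:
send_rows:
  increments:
    - {"gripper":1,"linear":[0,-0.035,0],"delta_rot":[0,0,0]}
    - {"gripper":1,"linear":[0,-0.07,0],"delta_rot":[0,0,0]}
    - {"gripper":1,"linear":[0,-0.105,0],"delta_rot":[0,0,0]}
    - {"gripper":1,"linear":[0,-0.14,0],"delta_rot":[0,0,0]}
    - {"gripper":1,"linear":[0,-0.175,0],"delta_rot":[0,0,0]}
    - {"gripper":1,"linear":[0,-0.2,0],"delta_rot":[0,0,0]}
    - {"gripper":1,"linear":[0,-0.21,0],"delta_rot":[0,0,0]}
    - {"gripper":1,"linear":[0,-0.21,0],"delta_rot":[0,0,0]}

```text
clock: 6.25
position: [0.4799, -0.3035, 0.2489]
ee_rot: [-0.0, 0.732, 0.682, 0.0]
contact_force: [-0.8, 0.9, -1.7]
width: 0.0211
gripper_force: 88.4
```

Run:
```python
from h import *
s=get_state();d=optics.get_image("wrist");cv2.imwrite("pics/w3.png",d["pixels"])
print(s["clock"],s["position"],s["ee_rot"],s["contact_force"],wproj(d,s,[.487,-.215,.13]))
```

```text
6.25 [ 0.47985248 -0.30351165  0.24894496] [-4.59342045e-04  7.31564122e-01  6.81772444e-01  2.43624366e-04] [-0.78060435  0.94997449 -1.71545655] [324.52528966 109.49299888]
```

View pics/w3.png

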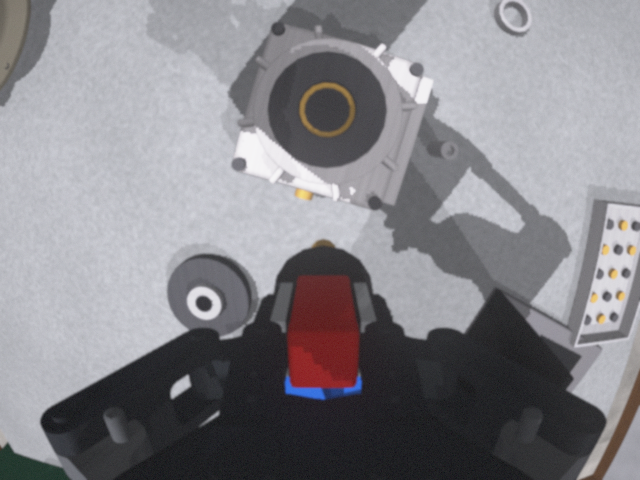

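The cup flange is the dark disc at (327,109), outer radius about 59 px, its hole ringed in brass; the gudgeon pin is at (448,150). Fitting the flange circle.

Run:
```python
from h import *
from scipy.optimize import least_squares
s=get_state();d=optics.get_image("wrist");im=d["pixels"]
g=cv2.cvtColor(im,cv2.COLOR_BGR2GRAY)
c0=np.array([327,109.]);pts=[]
for a in np.linspace(0,2*np.pi,120,endpoint=False):
    r=np.arange(48,72,.5);u=c0+np.outer(r,[np.cos(a),np.sin(a)])
    p=cv2.remap(cv2.GaussianBlur(g,(0,0),1),u[:,0].astype(np.float32)[None],u[:,1].astype(np.float32)[None],cv2.INTER_LINEAR)[0].astype(float)
    k=np.argmax(np.gradient(p)); 
    if np.gradient(p)[k]>3: pts.append(u[k])
pts=np.array(pts)
rays=[wray(d,s,p) for p in pts]
def res(x,z):
    cx,cy,tx,ty=x; c=np.array([cx,cy,z]);n=np.array([tx,ty,1.]);n/=np.linalg.norm(n);o=[]
    for q,v in rays:
        P=q+v*((c-q)@n)/(v@n); o.append(np.linalg.norm(P-c)-.042)
    return np.array(o)*1000
for z in(.127,.129,.131):
    f=least_squares(res,[.487,-.215,0,0],args=(z,),loss="soft_l1");print(z,np.round(f.x,4),"rms",np.sqrt(np.mean(f.fun**2)).round(2),len(pts), "mean",f.fun.mean().round(2))
    f2=least_squares(lambda x:res([x[0],x[1],0,0],z),[.487,-.215],loss="soft_l1");print("  flat",np.round(f2.x,4),np.sqrt(np.mean(f2.fun**2)).round(2),f2.fun.mean().round(2))
```

```text
0.127 [ 0.4882 -0.2144 -0.0603  0.0324] rms 1.04 120 mean 0.19
  flat [ 0.4886 -0.2146] 1.04 0.11
0.129 [ 0.4879 -0.2142 -0.0902  0.0916] rms 0.98 120 mean 0.08
  flat [ 0.4885 -0.2148] 1.03 -0.21
0.131 [ 0.4877 -0.2141 -0.109   0.1357] rms 0.96 120 mean -0.03
  flat [ 0.4883 -0.215 ] 1.12 -0.52
```

Request:
send_rows:
  increments:
    - {"gripper":1,"linear":[0.004,0.035,0],"delta_rot":[0,0,0]}
    - {"gripper":1,"linear":[0.008,0.07,0],"delta_rot":[0,0,0]}
    - {"gripper":1,"linear":[0.008,0.105,0],"delta_rot":[0,0,0]}
    - {"gripper":1,"linear":[0.008,0.13,0],"delta_rot":[0,0,0]}
    - {"gripper":1,"linear":[0.008,0.141,-0.01],"delta_rot":[0,0,0]}
    - {"gripper":1,"linear":[0.008,0.141,-0.025],"delta_rot":[0,0,0]}
    - {"gripper":1,"linear":[0.008,0.141,-0.035],"delta_rot":[0,0,0]}
    - {"gripper":1,"linear":[0.008,0.141,-0.035],"delta_rot":[0,0,0]}

```text
clock: 7.15
position: [0.4863, -0.162, 0.2124]
ee_rot: [-0.002, 0.731, 0.682, -0.001]
contact_force: [-0.8, 0.6, -2.1]
width: 0.0211
gripper_force: 88.2
```

```bash
cat >> h.py <<'E'
def proj(d,p):
    return cv2.projectPoints(np.array(p,float).reshape(-1,1,3),np.array(d["rvec"],float),np.array(d["tvec"],float),np.array(d["K"]),None)[0].reshape(-1,2)
E
python3 - <<'E'
from h import *
s=get_state();d=optics.get_image("scene")
p=s["position"];print(s["clock"],p,s["contact_force"])
for L in (.06,.07,.08): print(L,(proj(d,p-[0,0,L])-[90,190])*8)
c=d["pixels"][190:260,90:170];cv2.imwrite("pics/s3.png",cv2.resize(c,None,fx=8,fy=8,interpolation=cv2.INTER_CUBIC))
E
```

```text
7.15 [ 0.48631342 -0.161987    0.21242787] [-0.80344374  0.56534067 -2.09397392]
0.06 [[522.57783059 398.79762517]]
0.07 [[531.34933091 442.69371624]]
0.08 [[539.9987307  485.97876745]]
```

View pics/s3.png

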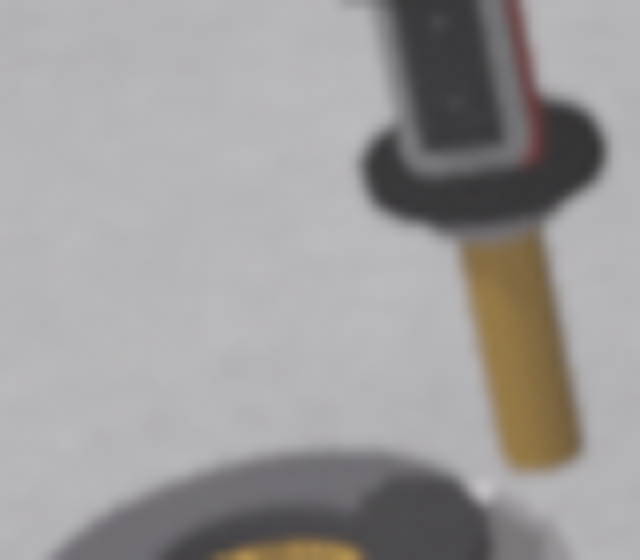

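The scene crop shows the brass tip's end centred near (540,455), so the tip is about 73 mm below the TCP. Contact with the boss is expected at TCP z of about 0.188.

Request:
send_rows:
  increments:
    - {"gripper":1,"linear":[0.002,0,-0.008],"delta_rot":[0,0,0]}
    - {"gripper":1,"linear":[0.002,0,-0.016],"delta_rot":[0,0,0]}
    - {"gripper":1,"linear":[0.002,0,-0.0215],"delta_rot":[0,0,0]}
    - {"gripper":1,"linear":[0.002,0,-0.0215],"delta_rot":[0,0,0]}
    - {"gripper":1,"linear":[0.002,0,-0.0225],"delta_rot":[0,0,0]}
    - {"gripper":1,"linear":[0.002,0,-0.0235],"delta_rot":[0,0,0]}

```text
clock: 7.8
position: [0.4898, -0.1629, 0.191]
ee_rot: [0.0, 0.731, 0.682, 0.0]
contact_force: [0.5, -0.0, -1.9]
width: 0.0212
gripper_force: 88.2
```

Request:
send_rows:
  increments:
    - {"gripper":1,"linear":[0,0,-0.0005],"delta_rot":[0,0,0]}
    - {"gripper":1,"linear":[0,0,-0.001],"delta_rot":[0,0,0]}
    - {"gripper":1,"linear":[0,0,-0.001],"delta_rot":[0,0,0]}

```text
clock: 8.1
position: [0.4896, -0.1627, 0.1899]
ee_rot: [0.0, 0.731, 0.682, 0.0]
contact_force: [0.6, -0.6, -1.6]
width: 0.0214
gripper_force: 88.2
```

Request:
send_rows:
  increments:
    - {"gripper":1,"linear":[0,0,-0.0005],"delta_rot":[0,0,0]}
    - {"gripper":1,"linear":[0,0,-0.001],"delta_rot":[0,0,0]}
    - {"gripper":1,"linear":[0,0,-0.001],"delta_rot":[0,0,0]}

```text
clock: 8.4
position: [0.4895, -0.1627, 0.1888]
ee_rot: [-0.0, 0.731, 0.682, 0.0]
contact_force: [-0.4, 0.8, -1.7]
width: 0.021
gripper_force: 88.2
```

Request:
send_rows:
  increments:
    - {"gripper":1,"linear":[0,0,-0.0005],"delta_rot":[0,0,0]}
    - {"gripper":1,"linear":[0,0,-0.0005],"delta_rot":[0,0,0]}

```text
clock: 8.6
position: [0.4895, -0.1627, 0.1883]
ee_rot: [-0.0, 0.731, 0.682, -0.0]
contact_force: [0.3, 0.5, -1.8]
width: 0.0211
gripper_force: 88.2
```

Request:
send_rows:
  increments:
    - {"gripper":1,"linear":[0,0,-0.0005],"delta_rot":[0,0,0]}
    - {"gripper":1,"linear":[0,0,-0.0005],"delta_rot":[0,0,0]}

```text
clock: 8.8
position: [0.4895, -0.1627, 0.1878]
ee_rot: [-0.0, 0.731, 0.682, 0.0]
contact_force: [-0.3, -0.0, -1.2]
width: 0.021
gripper_force: 88.2
```

Request:
send_rows:
  increments:
    - {"gripper":1,"linear":[0,0,-0.0005],"delta_rot":[0,0,0]}
    - {"gripper":1,"linear":[0,0,-0.0005],"delta_rot":[0,0,0]}

```text
clock: 9.0
position: [0.4895, -0.1627, 0.1873]
ee_rot: [-0.0, 0.731, 0.682, 0.0]
contact_force: [0.0, -0.5, -2.6]
width: 0.0211
gripper_force: 88.2
```

Request:
send_rows:
  increments:
    - {"gripper":1,"linear":[0,0,-0.0005],"delta_rot":[0,0,0]}
    - {"gripper":1,"linear":[0,0,-0.0005],"delta_rot":[0,0,0]}

```text
clock: 9.2
position: [0.4895, -0.1627, 0.1867]
ee_rot: [-0.0, 0.731, 0.682, 0.0]
contact_force: [0.4, -0.0, -1.5]
width: 0.021
gripper_force: 88.2
```

Request:
send_rows:
  increments:
    - {"gripper":1,"linear":[0,0,-0.0005],"delta_rot":[0,0,0]}
    - {"gripper":1,"linear":[0,0,-0.0005],"delta_rot":[0,0,0]}

```text
clock: 9.4
position: [0.4896, -0.1627, 0.1866]
ee_rot: [0.0, 0.731, 0.682, 0.0]
contact_force: [-0.1, 0.8, 0.5]
width: 0.021
gripper_force: 88.7
```

Request:
send_rows:
  increments:
    - {"gripper":1,"linear":[0,0,-0.0005],"delta_rot":[0,0,0]}
    - {"gripper":1,"linear":[0,0,-0.0005],"delta_rot":[0,0,0]}

```text
clock: 9.6
position: [0.4896, -0.1627, 0.1866]
ee_rot: [0.0, 0.731, 0.682, 0.0]
contact_force: [-1.5, 1.1, 4.7]
width: 0.0216
gripper_force: 89.3
```

Request:
send_rows:
  increments:
    - {"gripper":1,"linear":[0,0,-0.0005],"delta_rot":[0,0,0]}
    - {"gripper":1,"linear":[0,0,-0.0005],"delta_rot":[0,0,0]}

```text
clock: 9.8
position: [0.4897, -0.1628, 0.1866]
ee_rot: [0.001, 0.731, 0.682, 0.0]
contact_force: [-2.6, 1.9, 8.5]
width: 0.0211
gripper_force: 89.8
```

The face contact is at TCP z = 0.1866, so at home the flange reads 0.1946, with a stiffness of about 7.5 N/mm. Now I feel the flange on the +x side.

Request:
send_rows:
  increments:
    - {"gripper":1,"linear":[0,0,0.012],"delta_rot":[0,0,0]}
    - {"gripper":1,"linear":[0,0,0.0255],"delta_rot":[0,0,0]}
    - {"gripper":1,"linear":[0.015,-0.026,0.0255],"delta_rot":[0,0,0]}
    - {"gripper":1,"linear":[0.0295,-0.052,0.0255],"delta_rot":[0,0,0]}
    - {"gripper":1,"linear":[0.0295,-0.052,0.0255],"delta_rot":[0,0,0]}
    - {"gripper":1,"linear":[0.0295,-0.052,0.021],"delta_rot":[0,0,0]}
    - {"gripper":1,"linear":[0.0295,-0.052,0.02],"delta_rot":[0,0,0]}
    - {"gripper":1,"linear":[0.0295,-0.052,0.02],"delta_rot":[0,0,0]}

```text
clock: 10.6
position: [0.5183, -0.2138, 0.2048]
ee_rot: [-0.001, 0.731, 0.682, -0.0]
contact_force: [-0.4, 0.4, -1.1]
width: 0.021
gripper_force: 88.4
```

Request:
send_rows:
  increments:
    - {"gripper":1,"linear":[0,0,-0.0005],"delta_rot":[0,0,0]}
    - {"gripper":1,"linear":[0,0,-0.001],"delta_rot":[0,0,0]}
    - {"gripper":1,"linear":[0,0,-0.001],"delta_rot":[0,0,0]}

```text
clock: 10.9
position: [0.519, -0.2144, 0.2045]
ee_rot: [0.0, 0.731, 0.682, 0.0]
contact_force: [0.1, 0.5, -1.9]
width: 0.0214
gripper_force: 88.4
```

Request:
send_rows:
  increments:
    - {"gripper":1,"linear":[0,0,-0.0005],"delta_rot":[0,0,0]}
    - {"gripper":1,"linear":[0,0,-0.001],"delta_rot":[0,0,0]}
    - {"gripper":1,"linear":[0,0,-0.001],"delta_rot":[0,0,0]}

```text
clock: 11.2
position: [0.519, -0.2147, 0.2033]
ee_rot: [-0.0, 0.731, 0.682, 0.0]
contact_force: [-0.2, -0.3, -1.3]
width: 0.0212
gripper_force: 88.4
```

Request:
send_rows:
  increments:
    - {"gripper":1,"linear":[0,0,-0.0005],"delta_rot":[0,0,0]}
    - {"gripper":1,"linear":[0,0,-0.001],"delta_rot":[0,0,0]}
    - {"gripper":1,"linear":[0,0,-0.001],"delta_rot":[0,0,0]}

```text
clock: 11.5
position: [0.5191, -0.2148, 0.2025]
ee_rot: [0.0, 0.731, 0.682, 0.0]
contact_force: [-0.4, 0.0, -1.0]
width: 0.0212
gripper_force: 88.7
```

Request:
send_rows:
  increments:
    - {"gripper":1,"linear":[0,0,-0.0005],"delta_rot":[0,0,0]}
    - {"gripper":1,"linear":[0,0,-0.0005],"delta_rot":[0,0,0]}

```text
clock: 11.7
position: [0.5191, -0.2148, 0.2024]
ee_rot: [0.0, 0.731, 0.682, 0.0]
contact_force: [-1.0, 0.9, 3.2]
width: 0.0208
gripper_force: 89.2
```

Request:
send_rows:
  increments:
    - {"gripper":1,"linear":[0,0,-0.0005],"delta_rot":[0,0,0]}
    - {"gripper":1,"linear":[0,0,-0.0005],"delta_rot":[0,0,0]}

```text
clock: 11.9
position: [0.5192, -0.2148, 0.2021]
ee_rot: [0.001, 0.731, 0.682, 0.0]
contact_force: [-2.0, 0.6, 5.6]
width: 0.0214
gripper_force: 89.5
```

Request:
send_rows:
  increments:
    - {"gripper":1,"linear":[0,0,0.006],"delta_rot":[0,0,0]}
    - {"gripper":1,"linear":[-0.02,0,0.006],"delta_rot":[0,0,0]}
    - {"gripper":1,"linear":[-0.045,0,0.006],"delta_rot":[0,0,0]}
    - {"gripper":1,"linear":[-0.062,0,0.006],"delta_rot":[0,0,0]}
    - {"gripper":1,"linear":[-0.062,0,0.006],"delta_rot":[0,0,0]}
    - {"gripper":1,"linear":[-0.062,0,0.003],"delta_rot":[0,0,0]}
    - {"gripper":1,"linear":[-0.062,0,0.001],"delta_rot":[0,0,0]}
    - {"gripper":1,"linear":[-0.062,0,0.001],"delta_rot":[0,0,0]}

```text
clock: 12.7
position: [0.4577, -0.2147, 0.2017]
ee_rot: [-0.0, 0.731, 0.682, 0.0]
contact_force: [-0.4, 0.3, -2.3]
width: 0.021
gripper_force: 88.7
```

Request:
send_rows:
  increments:
    - {"gripper":1,"linear":[0,0,-0.0005],"delta_rot":[0,0,0]}
    - {"gripper":1,"linear":[0,0,-0.001],"delta_rot":[0,0,0]}
    - {"gripper":1,"linear":[0,0,-0.001],"delta_rot":[0,0,0]}

```text
clock: 13.0
position: [0.4573, -0.2146, 0.2012]
ee_rot: [-0.0, 0.731, 0.682, 0.0]
contact_force: [0.7, -0.7, -2.8]
width: 0.021
gripper_force: 88.7
```

Request:
send_rows:
  increments:
    - {"gripper":1,"linear":[0,0,-0.0005],"delta_rot":[0,0,0]}
    - {"gripper":1,"linear":[0,0,-0.0005],"delta_rot":[0,0,0]}

```text
clock: 13.2
position: [0.4571, -0.2147, 0.2008]
ee_rot: [0.0, 0.731, 0.682, 0.0]
contact_force: [-0.2, -0.6, -1.7]
width: 0.0211
gripper_force: 88.7
```

Request:
send_rows:
  increments:
    - {"gripper":1,"linear":[0,0,-0.0005],"delta_rot":[0,0,0]}
    - {"gripper":1,"linear":[0,0,-0.001],"delta_rot":[0,0,0]}
    - {"gripper":1,"linear":[0,0,-0.001],"delta_rot":[0,0,0]}

```text
clock: 13.5
position: [0.4571, -0.2148, 0.2005]
ee_rot: [0.0, 0.731, 0.682, 0.0]
contact_force: [-0.7, 0.0, 3.8]
width: 0.0211
gripper_force: 89.5
```

Request:
send_rows:
  increments:
    - {"gripper":1,"linear":[0,0,-0.0005],"delta_rot":[0,0,0]}
    - {"gripper":1,"linear":[0,0,-0.0005],"delta_rot":[0,0,0]}

```text
clock: 13.7
position: [0.4572, -0.2148, 0.2005]
ee_rot: [0.001, 0.731, 0.682, 0.0]
contact_force: [-2.6, 1.0, 7.6]
width: 0.0207
gripper_force: 90.0
```

Request:
send_rows:
  increments:
    - {"gripper":1,"linear":[0,0,-0.0005],"delta_rot":[0,0,0]}
    - {"gripper":1,"linear":[0,0,-0.0005],"delta_rot":[0,0,0]}

```text
clock: 13.9
position: [0.4572, -0.2148, 0.2002]
ee_rot: [0.001, 0.731, 0.682, 0.0]
contact_force: [-3.1, 1.0, 8.9]
width: 0.0212
gripper_force: 90.2
```

Request:
send_rows:
  increments:
    - {"gripper":1,"linear":[0,0,0.0065],"delta_rot":[0,0,0]}
    - {"gripper":1,"linear":[0.015,-0.015,0.0065],"delta_rot":[0,0,0]}
    - {"gripper":1,"linear":[0.031,-0.031,0.0065],"delta_rot":[0,0,0]}
    - {"gripper":1,"linear":[0.031,-0.031,0.0065],"delta_rot":[0,0,0]}
    - {"gripper":1,"linear":[0.031,-0.031,0.005],"delta_rot":[0,0,0]}
    - {"gripper":1,"linear":[0.031,-0.031,0.0045],"delta_rot":[0,0,0]}
    - {"gripper":1,"linear":[0.031,-0.031,0.004],"delta_rot":[0,0,0]}
    - {"gripper":1,"linear":[0.031,-0.031,0.004],"delta_rot":[0,0,0]}

```text
clock: 14.7
position: [0.4876, -0.2452, 0.2028]
ee_rot: [-0.0, 0.731, 0.682, 0.0]
contact_force: [0.3, 0.2, -2.1]
width: 0.0213
gripper_force: 88.6
```

Request:
send_rows:
  increments:
    - {"gripper":1,"linear":[0,0,-0.0005],"delta_rot":[0,0,0]}
    - {"gripper":1,"linear":[0,0,-0.0005],"delta_rot":[0,0,0]}

```text
clock: 14.9
position: [0.4879, -0.2455, 0.2024]
ee_rot: [0.0, 0.731, 0.682, 0.0]
contact_force: [0.4, 0.3, -2.3]
width: 0.0214
gripper_force: 88.6
```

Request:
send_rows:
  increments:
    - {"gripper":1,"linear":[0,0,-0.0005],"delta_rot":[0,0,0]}
    - {"gripper":1,"linear":[0,0,-0.0005],"delta_rot":[0,0,0]}

```text
clock: 15.1
position: [0.488, -0.2457, 0.2018]
ee_rot: [0.0, 0.731, 0.682, 0.0]
contact_force: [-0.2, 0.7, -1.8]
width: 0.0212
gripper_force: 88.6
```

Request:
send_rows:
  increments:
    - {"gripper":1,"linear":[0,0,-0.0005],"delta_rot":[0,0,0]}
    - {"gripper":1,"linear":[0,0,-0.0005],"delta_rot":[0,0,0]}

```text
clock: 15.3
position: [0.488, -0.2457, 0.2012]
ee_rot: [-0.0, 0.731, 0.682, 0.0]
contact_force: [-0.3, -0.1, -0.9]
width: 0.0213
gripper_force: 88.6
```

Flange levels above home: +x 7.6, −x 5.9, −y about 6.6 mm (tilt about 0.03). Now pushing +x.

Request:
send_rows:
  increments:
    - {"gripper":1,"linear":[0,0,0.004],"delta_rot":[0,0,0]}
    - {"gripper":1,"linear":[0.015,0.015,0.004],"delta_rot":[0,0,0]}
    - {"gripper":1,"linear":[0.031,0.031,0.004],"delta_rot":[0,0,0]}
    - {"gripper":1,"linear":[0.031,0.031,0.004],"delta_rot":[0,0,0]}
    - {"gripper":1,"linear":[0.031,0.031,0.003],"delta_rot":[0,0,0]}
    - {"gripper":1,"linear":[0.031,0.031,0.002],"delta_rot":[0,0,0]}
    - {"gripper":1,"linear":[0.031,0.031,0.001],"delta_rot":[0,0,0]}
    - {"gripper":1,"linear":[0.031,0.031,0],"delta_rot":[0,0,0]}

```text
clock: 16.1
position: [0.5186, -0.2153, 0.2021]
ee_rot: [0.0, 0.732, 0.682, -0.0]
contact_force: [-2.7, 0.8, 5.8]
width: 0.0211
gripper_force: 89.7
```

Request:
send_rows:
  increments:
    - {"gripper":1,"linear":[0,0,-0.0004],"delta_rot":[0,0,0]}
    - {"gripper":1,"linear":[0,0,-0.0008],"delta_rot":[0,0,0]}
    - {"gripper":1,"linear":[0,0,-0.0012],"delta_rot":[0,0,0]}
    - {"gripper":1,"linear":[0,0,-0.0016],"delta_rot":[0,0,0]}

```text
clock: 16.5
position: [0.5189, -0.2152, 0.201]
ee_rot: [0.001, 0.732, 0.682, -0.0]
contact_force: [-1.8, 0.1, 5.4]
width: 0.0209
gripper_force: 89.7
```

Request:
send_rows:
  increments:
    - {"gripper":1,"linear":[0,0,-0.0004],"delta_rot":[0,0,0]}
    - {"gripper":1,"linear":[0,0,-0.0008],"delta_rot":[0,0,0]}
    - {"gripper":1,"linear":[0,0,-0.0012],"delta_rot":[0,0,0]}

```text
clock: 16.8
position: [0.5191, -0.2152, 0.2001]
ee_rot: [0.001, 0.732, 0.682, 0.0]
contact_force: [-1.3, -0.7, 7.0]
width: 0.021
gripper_force: 89.9
```

Request:
send_rows:
  increments:
    - {"gripper":1,"linear":[0,0,-0.0004],"delta_rot":[0,0,0]}
    - {"gripper":1,"linear":[0,0,-0.0008],"delta_rot":[0,0,0]}
    - {"gripper":1,"linear":[0,0,-0.0008],"delta_rot":[0,0,0]}

```text
clock: 17.1
position: [0.5193, -0.2151, 0.1994]
ee_rot: [0.001, 0.732, 0.682, 0.0]
contact_force: [-1.6, 1.1, 7.0]
width: 0.0212
gripper_force: 89.9
```

Request:
send_rows:
  increments:
    - {"gripper":1,"linear":[0,0,0.006],"delta_rot":[0,0,0]}
    - {"gripper":1,"linear":[-0.02,0,0.006],"delta_rot":[0,0,0]}
    - {"gripper":1,"linear":[-0.045,0,0.006],"delta_rot":[0,0,0]}
    - {"gripper":1,"linear":[-0.062,0,0.006],"delta_rot":[0,0,0]}
    - {"gripper":1,"linear":[-0.062,0,0.006],"delta_rot":[0,0,0]}
    - {"gripper":1,"linear":[-0.062,0,0.0045],"delta_rot":[0,0,0]}
    - {"gripper":1,"linear":[-0.062,0,0.0035],"delta_rot":[0,0,0]}
    - {"gripper":1,"linear":[-0.062,0,0.003],"delta_rot":[0,0,0]}

```text
clock: 17.9
position: [0.4581, -0.2151, 0.2012]
ee_rot: [0.001, 0.731, 0.682, 0.0]
contact_force: [-1.2, 0.0, 4.1]
width: 0.0214
gripper_force: 89.6
```

Request:
send_rows:
  increments:
    - {"gripper":1,"linear":[0,0,-0.0004],"delta_rot":[0,0,0]}
    - {"gripper":1,"linear":[0,0,-0.0008],"delta_rot":[0,0,0]}
    - {"gripper":1,"linear":[0,0,-0.0012],"delta_rot":[0,0,0]}
    - {"gripper":1,"linear":[0,0,-0.0016],"delta_rot":[0,0,0]}

```text
clock: 18.3
position: [0.458, -0.215, 0.2007]
ee_rot: [0.001, 0.731, 0.682, 0.0]
contact_force: [-2.5, 1.3, 8.5]
width: 0.0207
gripper_force: 90.2
```

Request:
send_rows:
  increments:
    - {"gripper":1,"linear":[0,0,-0.0004],"delta_rot":[0,0,0]}
    - {"gripper":1,"linear":[0,0,-0.0008],"delta_rot":[0,0,0]}
    - {"gripper":1,"linear":[0,0,-0.0012],"delta_rot":[0,0,0]}

```text
clock: 18.6
position: [0.4579, -0.2147, 0.1997]
ee_rot: [0.001, 0.731, 0.682, 0.0]
contact_force: [-2.1, 1.8, 10.4]
width: 0.021
gripper_force: 90.5
```

Request:
send_rows:
  increments:
    - {"gripper":1,"linear":[0,0,-0.0004],"delta_rot":[0,0,0]}
    - {"gripper":1,"linear":[0,0,-0.0008],"delta_rot":[0,0,0]}
    - {"gripper":1,"linear":[0,0,-0.0012],"delta_rot":[0,0,0]}
    - {"gripper":1,"linear":[0,0,-0.0016],"delta_rot":[0,0,0]}
    - {"gripper":1,"linear":[0,0,-0.002],"delta_rot":[0,0,0]}
    - {"gripper":1,"linear":[0,0,-0.002],"delta_rot":[0,0,0]}

```text
clock: 19.2
position: [0.4577, -0.2147, 0.1979]
ee_rot: [0.001, 0.731, 0.682, 0.0]
contact_force: [-2.4, 2.5, 11.2]
width: 0.021
gripper_force: 90.5
```

Request:
send_rows:
  increments:
    - {"gripper":1,"linear":[0,0,0.0065],"delta_rot":[0,0,0]}
    - {"gripper":1,"linear":[0.015,-0.015,0.0065],"delta_rot":[0,0,0]}
    - {"gripper":1,"linear":[0.031,-0.031,0.0065],"delta_rot":[0,0,0]}
    - {"gripper":1,"linear":[0.031,-0.031,0.0065],"delta_rot":[0,0,0]}
    - {"gripper":1,"linear":[0.031,-0.031,0.005],"delta_rot":[0,0,0]}
    - {"gripper":1,"linear":[0.031,-0.031,0.004],"delta_rot":[0,0,0]}
    - {"gripper":1,"linear":[0.031,-0.031,0.003],"delta_rot":[0,0,0]}
    - {"gripper":1,"linear":[0.031,-0.031,0.0025],"delta_rot":[0,0,0]}

```text
clock: 20.0
position: [0.4876, -0.2451, 0.1992]
ee_rot: [-0.0, 0.731, 0.682, 0.0]
contact_force: [-2.4, 2.0, 6.1]
width: 0.0212
gripper_force: 89.9
```

Request:
send_rows:
  increments:
    - {"gripper":1,"linear":[0,0,-0.0004],"delta_rot":[0,0,0]}
    - {"gripper":1,"linear":[0,0,-0.0008],"delta_rot":[0,0,0]}
    - {"gripper":1,"linear":[0,0,-0.0012],"delta_rot":[0,0,0]}
    - {"gripper":1,"linear":[0,0,-0.0016],"delta_rot":[0,0,0]}

```text
clock: 20.4
position: [0.4875, -0.2453, 0.1982]
ee_rot: [0.0, 0.731, 0.682, -0.0]
contact_force: [-2.5, 1.3, 7.0]
width: 0.0211
gripper_force: 90.1
```

Request:
send_rows:
  increments:
    - {"gripper":1,"linear":[0,0,-0.0004],"delta_rot":[0,0,0]}
    - {"gripper":1,"linear":[0,0,-0.0008],"delta_rot":[0,0,0]}
    - {"gripper":1,"linear":[0,0,-0.0012],"delta_rot":[0,0,0]}

```text
clock: 20.7
position: [0.4875, -0.2454, 0.1972]
ee_rot: [0.0, 0.731, 0.682, -0.0]
contact_force: [-1.6, 1.5, 8.2]
width: 0.0209
gripper_force: 90.1
```

Request:
send_rows:
  increments:
    - {"gripper":1,"linear":[0,0,0.007],"delta_rot":[0,0,0]}
    - {"gripper":1,"linear":[0,0.02,0.007],"delta_rot":[0,0,0]}
    - {"gripper":1,"linear":[0,0.045,0.007],"delta_rot":[0,0,0]}
    - {"gripper":1,"linear":[0,0.0615,0.007],"delta_rot":[0,0,0]}
    - {"gripper":1,"linear":[0,0.0615,0.006],"delta_rot":[0,0,0]}
    - {"gripper":1,"linear":[0,0.0615,0.005],"delta_rot":[0,0,0]}
    - {"gripper":1,"linear":[0,0.0615,0.004],"delta_rot":[0,0,0]}
    - {"gripper":1,"linear":[0,0.0615,0.0035],"delta_rot":[0,0,0]}

```text
clock: 21.5
position: [0.4882, -0.185, 0.1989]
ee_rot: [0.0, 0.732, 0.682, -0.0]
contact_force: [0.3, -0.0, 1.0]
width: 0.0209
gripper_force: 89.0
```

Request:
send_rows:
  increments:
    - {"gripper":1,"linear":[0,0,-0.0004],"delta_rot":[0,0,0]}
    - {"gripper":1,"linear":[0,0,-0.0008],"delta_rot":[0,0,0]}
    - {"gripper":1,"linear":[0,0,-0.0012],"delta_rot":[0,0,0]}
    - {"gripper":1,"linear":[0,0,-0.0016],"delta_rot":[0,0,0]}

```text
clock: 21.9
position: [0.4883, -0.1849, 0.1987]
ee_rot: [0.001, 0.731, 0.682, -0.0]
contact_force: [-1.2, -0.5, 7.5]
width: 0.021
gripper_force: 90.0
```

Request:
send_rows:
  increments:
    - {"gripper":1,"linear":[0,0,-0.0004],"delta_rot":[0,0,0]}
    - {"gripper":1,"linear":[0,0,-0.0008],"delta_rot":[0,0,0]}
    - {"gripper":1,"linear":[0,0,-0.0012],"delta_rot":[0,0,0]}
    - {"gripper":1,"linear":[0,0,-0.0016],"delta_rot":[0,0,0]}

```text
clock: 22.3
position: [0.4882, -0.1847, 0.1976]
ee_rot: [0.001, 0.731, 0.682, 0.0]
contact_force: [-2.2, -0.2, 9.1]
width: 0.0213
gripper_force: 90.2
```

Request:
send_rows:
  increments:
    - {"gripper":1,"linear":[0,0,-0.0004],"delta_rot":[0,0,0]}
    - {"gripper":1,"linear":[0,0,-0.0008],"delta_rot":[0,0,0]}
    - {"gripper":1,"linear":[0,0,-0.0012],"delta_rot":[0,0,0]}
    - {"gripper":1,"linear":[0,0,-0.0016],"delta_rot":[0,0,0]}

```text
clock: 22.7
position: [0.4882, -0.1845, 0.1961]
ee_rot: [0.001, 0.731, 0.682, 0.0]
contact_force: [-2.5, 0.9, 12.1]
width: 0.0211
gripper_force: 90.6
```

Request:
send_rows:
  increments:
    - {"gripper":1,"linear":[0,0,0.007],"delta_rot":[0,0,0]}
    - {"gripper":1,"linear":[0.015,-0.015,0.007],"delta_rot":[0,0,0]}
    - {"gripper":1,"linear":[0.031,-0.031,0.007],"delta_rot":[0,0,0]}
    - {"gripper":1,"linear":[0.031,-0.031,0.007],"delta_rot":[0,0,0]}
    - {"gripper":1,"linear":[0.031,-0.031,0.006],"delta_rot":[0,0,0]}
    - {"gripper":1,"linear":[0.031,-0.031,0.005],"delta_rot":[0,0,0]}
    - {"gripper":1,"linear":[0.031,-0.031,0.004],"delta_rot":[0,0,0]}
    - {"gripper":1,"linear":[0.031,-0.031,0.0035],"delta_rot":[0,0,0]}

```text
clock: 23.5
position: [0.5192, -0.2152, 0.1992]
ee_rot: [0.001, 0.731, 0.682, 0.0]
contact_force: [0.7, -0.3, 5.9]
width: 0.021
gripper_force: 89.8
```

Request:
send_rows:
  increments:
    - {"gripper":1,"linear":[0,0,-0.0004],"delta_rot":[0,0,0]}
    - {"gripper":1,"linear":[0,0,-0.0008],"delta_rot":[0,0,0]}
    - {"gripper":1,"linear":[0,0,-0.0012],"delta_rot":[0,0,0]}
    - {"gripper":1,"linear":[0,0,-0.0016],"delta_rot":[0,0,0]}

```text
clock: 23.9
position: [0.5195, -0.2152, 0.1979]
ee_rot: [0.002, 0.731, 0.682, 0.0]
contact_force: [-0.2, -0.6, 6.1]
width: 0.0211
gripper_force: 89.8
```

Request:
send_rows:
  increments:
    - {"gripper":1,"linear":[0,0,-0.0004],"delta_rot":[0,0,0]}
    - {"gripper":1,"linear":[0,0,-0.0008],"delta_rot":[0,0,0]}
    - {"gripper":1,"linear":[0,0,-0.0012],"delta_rot":[0,0,0]}
    - {"gripper":1,"linear":[0,0,-0.0016],"delta_rot":[0,0,0]}

```text
clock: 24.3
position: [0.5197, -0.2152, 0.1964]
ee_rot: [0.002, 0.731, 0.682, 0.001]
contact_force: [1.0, 0.0, 5.6]
width: 0.0217
gripper_force: 89.8
```

Request:
send_rows:
  increments:
    - {"gripper":1,"linear":[0,0,0.006],"delta_rot":[0,0,0]}
    - {"gripper":1,"linear":[-0.02,0,0.006],"delta_rot":[0,0,0]}
    - {"gripper":1,"linear":[-0.045,0,0.006],"delta_rot":[0,0,0]}
    - {"gripper":1,"linear":[-0.062,0,0.006],"delta_rot":[0,0,0]}
    - {"gripper":1,"linear":[-0.062,0,0.005],"delta_rot":[0,0,0]}
    - {"gripper":1,"linear":[-0.062,0,0.004],"delta_rot":[0,0,0]}
    - {"gripper":1,"linear":[-0.062,0,0.003],"delta_rot":[0,0,0]}
    - {"gripper":1,"linear":[-0.062,0,0.0025],"delta_rot":[0,0,0]}

```text
clock: 25.1
position: [0.4578, -0.2152, 0.1969]
ee_rot: [0.0, 0.731, 0.682, 0.0]
contact_force: [0.3, 0.5, -1.7]
width: 0.0211
gripper_force: 88.9
```

Request:
send_rows:
  increments:
    - {"gripper":1,"linear":[0,0,-0.0004],"delta_rot":[0,0,0]}
    - {"gripper":1,"linear":[0,0,-0.0008],"delta_rot":[0,0,0]}
    - {"gripper":1,"linear":[0,0,-0.0012],"delta_rot":[0,0,0]}
    - {"gripper":1,"linear":[0,0,-0.0016],"delta_rot":[0,0,0]}

```text
clock: 25.5
position: [0.4572, -0.2152, 0.1955]
ee_rot: [0.0, 0.731, 0.682, 0.0]
contact_force: [0.2, -0.1, -0.0]
width: 0.0208
gripper_force: 88.9
```

Request:
send_rows:
  increments:
    - {"gripper":1,"linear":[0,0,-0.0004],"delta_rot":[0,0,0]}
    - {"gripper":1,"linear":[0,0,-0.0008],"delta_rot":[0,0,0]}
    - {"gripper":1,"linear":[0,0,-0.0012],"delta_rot":[0,0,0]}

```text
clock: 25.8
position: [0.4572, -0.2153, 0.1953]
ee_rot: [0.001, 0.731, 0.682, 0.0]
contact_force: [-1.6, 1.5, 6.4]
width: 0.0214
gripper_force: 90.0
```

Request:
send_rows:
  increments:
    - {"gripper":1,"linear":[0,0,-0.0004],"delta_rot":[0,0,0]}
    - {"gripper":1,"linear":[0,0,-0.0008],"delta_rot":[0,0,0]}
    - {"gripper":1,"linear":[0,0,-0.0008],"delta_rot":[0,0,0]}

```text
clock: 26.1
position: [0.4572, -0.2153, 0.1952]
ee_rot: [0.001, 0.731, 0.682, 0.0]
contact_force: [-2.7, 2.1, 7.7]
width: 0.021
gripper_force: 90.4
```

Request:
send_rows:
  increments:
    - {"gripper":1,"linear":[0,0,0.0075],"delta_rot":[0,0,0]}
    - {"gripper":1,"linear":[0.015,-0.015,0.0075],"delta_rot":[0,0,0]}
    - {"gripper":1,"linear":[0.031,-0.031,0.0075],"delta_rot":[0,0,0]}
    - {"gripper":1,"linear":[0.031,-0.031,0.0065],"delta_rot":[0,0,0]}
    - {"gripper":1,"linear":[0.031,-0.031,0.0055],"delta_rot":[0,0,0]}
    - {"gripper":1,"linear":[0.031,-0.031,0.0045],"delta_rot":[0,0,0]}
    - {"gripper":1,"linear":[0.031,-0.031,0.0035],"delta_rot":[0,0,0]}
    - {"gripper":1,"linear":[0.031,-0.031,0.0035],"delta_rot":[0,0,0]}

```text
clock: 26.9
position: [0.4875, -0.2456, 0.1972]
ee_rot: [-0.0, 0.731, 0.682, -0.0]
contact_force: [-1.1, 0.2, -1.4]
width: 0.0208
gripper_force: 89.2
```

Request:
send_rows:
  increments:
    - {"gripper":1,"linear":[0,0,-0.0004],"delta_rot":[0,0,0]}
    - {"gripper":1,"linear":[0,0,-0.0008],"delta_rot":[0,0,0]}
    - {"gripper":1,"linear":[0,0,-0.0012],"delta_rot":[0,0,0]}
    - {"gripper":1,"linear":[0,0,-0.0016],"delta_rot":[0,0,0]}

```text
clock: 27.3
position: [0.4877, -0.2459, 0.1964]
ee_rot: [0.0, 0.731, 0.682, -0.0]
contact_force: [-2.9, 2.8, 6.9]
width: 0.0209
gripper_force: 89.9
```

Request:
send_rows:
  increments:
    - {"gripper":1,"linear":[0,0,-0.0004],"delta_rot":[0,0,0]}
    - {"gripper":1,"linear":[0,0,-0.0008],"delta_rot":[0,0,0]}
    - {"gripper":1,"linear":[0,0,-0.0012],"delta_rot":[0,0,0]}

```text
clock: 27.6
position: [0.4877, -0.2461, 0.1954]
ee_rot: [0.0, 0.731, 0.682, -0.0]
contact_force: [-2.5, 1.2, 6.8]
width: 0.0208
gripper_force: 90.0
```

Request:
send_rows:
  increments:
    - {"gripper":1,"linear":[0,0,0.0065],"delta_rot":[0,0,0]}
    - {"gripper":1,"linear":[0,0.02,0.0065],"delta_rot":[0,0,0]}
    - {"gripper":1,"linear":[0,0.045,0.0065],"delta_rot":[0,0,0]}
    - {"gripper":1,"linear":[0,0.062,0.0065],"delta_rot":[0,0,0]}
    - {"gripper":1,"linear":[0,0.062,0.0055],"delta_rot":[0,0,0]}
    - {"gripper":1,"linear":[0,0.062,0.0045],"delta_rot":[0,0,0]}
    - {"gripper":1,"linear":[0,0.062,0.0035],"delta_rot":[0,0,0]}
    - {"gripper":1,"linear":[0,0.062,0.0025],"delta_rot":[0,0,0]}

```text
clock: 28.4
position: [0.4883, -0.185, 0.1965]
ee_rot: [0.0, 0.732, 0.682, -0.0]
contact_force: [0.2, -0.6, -2.8]
width: 0.0212
gripper_force: 88.8
```

Request:
send_rows:
  increments:
    - {"gripper":1,"linear":[0,0,-0.0004],"delta_rot":[0,0,0]}
    - {"gripper":1,"linear":[0,0,-0.0008],"delta_rot":[0,0,0]}
    - {"gripper":1,"linear":[0,0,-0.0012],"delta_rot":[0,0,0]}
    - {"gripper":1,"linear":[0,0,-0.0016],"delta_rot":[0,0,0]}

```text
clock: 28.8
position: [0.4881, -0.1844, 0.1952]
ee_rot: [0.0, 0.731, 0.682, -0.0]
contact_force: [-0.6, 1.0, 1.4]
width: 0.0211
gripper_force: 88.9
```

Request:
send_rows:
  increments:
    - {"gripper":1,"linear":[0,0,-0.0004],"delta_rot":[0,0,0]}
    - {"gripper":1,"linear":[0,0,-0.0008],"delta_rot":[0,0,0]}
    - {"gripper":1,"linear":[0,0,-0.0012],"delta_rot":[0,0,0]}

```text
clock: 29.1
position: [0.4882, -0.1844, 0.1951]
ee_rot: [0.001, 0.731, 0.682, 0.0]
contact_force: [-1.6, 0.4, 8.0]
width: 0.0212
gripper_force: 90.0
```

Request:
send_rows:
  increments:
    - {"gripper":1,"linear":[0,0,-0.0004],"delta_rot":[0,0,0]}
    - {"gripper":1,"linear":[0,0,-0.0008],"delta_rot":[0,0,0]}
    - {"gripper":1,"linear":[0,0,-0.0012],"delta_rot":[0,0,0]}
    - {"gripper":1,"linear":[0,0,-0.0012],"delta_rot":[0,0,0]}

```text
clock: 29.5
position: [0.4882, -0.1844, 0.1949]
ee_rot: [0.001, 0.731, 0.682, 0.0]
contact_force: [-3.0, 2.0, 11.1]
width: 0.0209
gripper_force: 90.7
```

Request:
send_rows:
  increments:
    - {"gripper":1,"linear":[0,0,0.0075],"delta_rot":[0,0,0]}
    - {"gripper":1,"linear":[0.015,-0.015,0.0075],"delta_rot":[0,0,0]}
    - {"gripper":1,"linear":[0.031,-0.031,0.0075],"delta_rot":[0,0,0]}
    - {"gripper":1,"linear":[0.031,-0.031,0.0065],"delta_rot":[0,0,0]}
    - {"gripper":1,"linear":[0.031,-0.031,0.0055],"delta_rot":[0,0,0]}
    - {"gripper":1,"linear":[0.031,-0.031,0.0045],"delta_rot":[0,0,0]}
    - {"gripper":1,"linear":[0.031,-0.031,0.004],"delta_rot":[0,0,0]}
    - {"gripper":1,"linear":[0.031,-0.031,0.0035],"delta_rot":[0,0,0]}

```text
clock: 30.3
position: [0.5183, -0.2145, 0.1963]
ee_rot: [-0.001, 0.731, 0.682, -0.0]
contact_force: [-1.3, 0.6, 1.0]
width: 0.021
gripper_force: 89.2
```

Request:
send_rows:
  increments:
    - {"gripper":1,"linear":[0,0,-0.0004],"delta_rot":[0,0,0]}
    - {"gripper":1,"linear":[0,0,-0.0008],"delta_rot":[0,0,0]}
    - {"gripper":1,"linear":[0,0,-0.0012],"delta_rot":[0,0,0]}
    - {"gripper":1,"linear":[0,0,-0.0016],"delta_rot":[0,0,0]}

```text
clock: 30.7
position: [0.5186, -0.2147, 0.1955]
ee_rot: [-0.0, 0.731, 0.682, 0.0]
contact_force: [-2.8, 2.1, 5.4]
width: 0.0208
gripper_force: 89.8
```

Request:
send_rows:
  increments:
    - {"gripper":1,"linear":[0,0,-0.0004],"delta_rot":[0,0,0]}
    - {"gripper":1,"linear":[0,0,-0.0008],"delta_rot":[0,0,0]}
    - {"gripper":1,"linear":[0,0,-0.0008],"delta_rot":[0,0,0]}

```text
clock: 31.0
position: [0.5187, -0.2146, 0.1947]
ee_rot: [-0.0, 0.731, 0.682, 0.0]
contact_force: [-2.9, 2.4, 5.7]
width: 0.0207
gripper_force: 89.9
```

Request:
send_rows:
  increments:
    - {"gripper":1,"linear":[0,0,-0.0004],"delta_rot":[0,0,0]}
    - {"gripper":1,"linear":[0,0,-0.0008],"delta_rot":[0,0,0]}
    - {"gripper":1,"linear":[0,0,-0.0012],"delta_rot":[0,0,0]}
    - {"gripper":1,"linear":[0,0,-0.0012],"delta_rot":[0,0,0]}

```text
clock: 31.4
position: [0.5188, -0.2146, 0.1944]
ee_rot: [0.0, 0.731, 0.682, 0.0]
contact_force: [-3.2, 2.7, 9.5]
width: 0.0208
gripper_force: 90.4
```

Request:
send_rows:
  increments:
    - {"gripper":1,"linear":[0,0,0.0075],"delta_rot":[0,0,0]}
    - {"gripper":1,"linear":[-0.02,0,0.0075],"delta_rot":[0,0,0]}
    - {"gripper":1,"linear":[-0.045,0,0.0075],"delta_rot":[0,0,0]}
    - {"gripper":1,"linear":[-0.062,0,0.0075],"delta_rot":[0,0,0]}
    - {"gripper":1,"linear":[-0.062,0,0.0065],"delta_rot":[0,0,0]}
    - {"gripper":1,"linear":[-0.062,0,0.0055],"delta_rot":[0,0,0]}
    - {"gripper":1,"linear":[-0.062,0,0.004],"delta_rot":[0,0,0]}
    - {"gripper":1,"linear":[-0.062,0,0.0035],"delta_rot":[0,0,0]}

```text
clock: 32.2
position: [0.4579, -0.2154, 0.1958]
ee_rot: [0.0, 0.731, 0.682, 0.0]
contact_force: [1.1, -0.1, -2.1]
width: 0.0211
gripper_force: 88.9
```

Request:
send_rows:
  increments:
    - {"gripper":1,"linear":[0,0,-0.0004],"delta_rot":[0,0,0]}
    - {"gripper":1,"linear":[0,0,-0.0008],"delta_rot":[0,0,0]}
    - {"gripper":1,"linear":[0,0,-0.0012],"delta_rot":[0,0,0]}
    - {"gripper":1,"linear":[0,0,-0.0016],"delta_rot":[0,0,0]}

```text
clock: 32.6
position: [0.4573, -0.2152, 0.1948]
ee_rot: [0.0, 0.731, 0.682, 0.0]
contact_force: [-0.4, 0.3, 2.5]
width: 0.0214
gripper_force: 89.1
```

Request:
send_rows:
  increments:
    - {"gripper":1,"linear":[0,0,-0.0004],"delta_rot":[0,0,0]}
    - {"gripper":1,"linear":[0,0,-0.0008],"delta_rot":[0,0,0]}
    - {"gripper":1,"linear":[0,0,-0.0008],"delta_rot":[0,0,0]}

```text
clock: 32.9
position: [0.4573, -0.2153, 0.1948]
ee_rot: [0.001, 0.731, 0.682, 0.0]
contact_force: [-0.8, 0.8, 5.8]
width: 0.0209
gripper_force: 90.0
```

Request:
send_rows:
  increments:
    - {"gripper":1,"linear":[0,0,-0.0004],"delta_rot":[0,0,0]}
    - {"gripper":1,"linear":[0,0,-0.0008],"delta_rot":[0,0,0]}
    - {"gripper":1,"linear":[0,0,-0.0012],"delta_rot":[0,0,0]}
    - {"gripper":1,"linear":[0,0,-0.0014],"delta_rot":[0,0,0]}
    - {"gripper":1,"linear":[0,0,-0.0014],"delta_rot":[0,0,0]}

```text
clock: 33.4
position: [0.4574, -0.2154, 0.1944]
ee_rot: [0.001, 0.731, 0.682, 0.0]
contact_force: [-1.6, 2.1, 10.7]
width: 0.021
gripper_force: 90.6
```

Request:
send_rows:
  increments:
    - {"gripper":1,"linear":[0,0,0.0075],"delta_rot":[0,0,0]}
    - {"gripper":1,"linear":[0.015,-0.015,0.0075],"delta_rot":[0,0,0]}
    - {"gripper":1,"linear":[0.031,-0.031,0.0075],"delta_rot":[0,0,0]}
    - {"gripper":1,"linear":[0.031,-0.031,0.0065],"delta_rot":[0,0,0]}
    - {"gripper":1,"linear":[0.031,-0.031,0.0055],"delta_rot":[0,0,0]}
    - {"gripper":1,"linear":[0.031,-0.031,0.0045],"delta_rot":[0,0,0]}
    - {"gripper":1,"linear":[0.031,-0.031,0.0035],"delta_rot":[0,0,0]}
    - {"gripper":1,"linear":[0.031,-0.031,0.003],"delta_rot":[0,0,0]}

```text
clock: 34.2
position: [0.4876, -0.2457, 0.1952]
ee_rot: [-0.0, 0.731, 0.682, -0.0]
contact_force: [-0.4, -0.2, -2.6]
width: 0.0211
gripper_force: 88.7
```

Request:
send_rows:
  increments:
    - {"gripper":1,"linear":[0,0,-0.0004],"delta_rot":[0,0,0]}
    - {"gripper":1,"linear":[0,0,-0.0008],"delta_rot":[0,0,0]}
    - {"gripper":1,"linear":[0,0,-0.0012],"delta_rot":[0,0,0]}
    - {"gripper":1,"linear":[0,0,-0.0016],"delta_rot":[0,0,0]}

```text
clock: 34.6
position: [0.4881, -0.2461, 0.1945]
ee_rot: [0.0, 0.731, 0.682, 0.0]
contact_force: [-1.6, 1.3, 4.7]
width: 0.0211
gripper_force: 89.8
```

Request:
send_rows:
  increments:
    - {"gripper":1,"linear":[0,0,-0.0004],"delta_rot":[0,0,0]}
    - {"gripper":1,"linear":[0,0,-0.0008],"delta_rot":[0,0,0]}
    - {"gripper":1,"linear":[0,0,-0.0012],"delta_rot":[0,0,0]}
    - {"gripper":1,"linear":[0,0,-0.0012],"delta_rot":[0,0,0]}

```text
clock: 35.0
position: [0.4881, -0.2462, 0.1943]
ee_rot: [0.001, 0.731, 0.682, 0.0]
contact_force: [-3.0, 0.6, 8.7]
width: 0.0212
gripper_force: 90.4
```

Request:
send_rows:
  increments:
    - {"gripper":1,"linear":[0,0,-0.0004],"delta_rot":[0,0,0]}
    - {"gripper":1,"linear":[0,0,-0.0008],"delta_rot":[0,0,0]}
    - {"gripper":1,"linear":[0,0,-0.0008],"delta_rot":[0,0,0]}

```text
clock: 35.3
position: [0.4881, -0.2463, 0.1942]
ee_rot: [0.001, 0.731, 0.682, 0.0]
contact_force: [-2.6, 1.5, 11.6]
width: 0.0209
gripper_force: 90.8
```

Request:
send_rows:
  increments:
    - {"gripper":1,"linear":[0,0,0.0075],"delta_rot":[0,0,0]}
    - {"gripper":1,"linear":[0,0.02,0.0075],"delta_rot":[0,0,0]}
    - {"gripper":1,"linear":[0,0.045,0.0075],"delta_rot":[0,0,0]}
    - {"gripper":1,"linear":[0,0.062,0.0075],"delta_rot":[0,0,0]}
    - {"gripper":1,"linear":[0,0.062,0.0065],"delta_rot":[0,0,0]}
    - {"gripper":1,"linear":[0,0.062,0.0055],"delta_rot":[0,0,0]}
    - {"gripper":1,"linear":[0,0.062,0.004],"delta_rot":[0,0,0]}
    - {"gripper":1,"linear":[0,0.062,0.003],"delta_rot":[0,0,0]}

```text
clock: 36.1
position: [0.4882, -0.185, 0.1945]
ee_rot: [0.0, 0.732, 0.682, -0.0]
contact_force: [-0.1, -0.6, 1.6]
width: 0.0212
gripper_force: 89.3
```

Request:
send_rows:
  increments:
    - {"gripper":1,"linear":[0,0,-0.0004],"delta_rot":[0,0,0]}
    - {"gripper":1,"linear":[0,0,-0.0008],"delta_rot":[0,0,0]}
    - {"gripper":1,"linear":[0,0,-0.0012],"delta_rot":[0,0,0]}
    - {"gripper":1,"linear":[0,0,-0.0016],"delta_rot":[0,0,0]}
    - {"gripper":1,"linear":[0,0,-0.002],"delta_rot":[0,0,0]}

```text
clock: 36.6
position: [0.4883, -0.1849, 0.1943]
ee_rot: [0.001, 0.731, 0.682, -0.0]
contact_force: [-2.7, -0.6, 10.0]
width: 0.021
gripper_force: 90.5
```

Request:
send_rows:
  increments:
    - {"gripper":1,"linear":[0,0,-0.0004],"delta_rot":[0,0,0]}
    - {"gripper":1,"linear":[0,0,-0.0008],"delta_rot":[0,0,0]}
    - {"gripper":1,"linear":[0,0,-0.001],"delta_rot":[0,0,0]}
    - {"gripper":1,"linear":[0,0,-0.001],"delta_rot":[0,0,0]}

```text
clock: 37.0
position: [0.4883, -0.1849, 0.1942]
ee_rot: [0.001, 0.731, 0.682, 0.0]
contact_force: [-3.5, -0.9, 13.2]
width: 0.0208
gripper_force: 90.9
```

Request:
send_rows:
  increments:
    - {"gripper":1,"linear":[0,0,-0.0004],"delta_rot":[0,0,0]}
    - {"gripper":1,"linear":[0,0,-0.0004],"delta_rot":[0,0,0]}

```text
clock: 37.2
position: [0.4883, -0.1849, 0.1941]
ee_rot: [0.002, 0.731, 0.682, 0.0]
contact_force: [-3.1, 0.7, 14.4]
width: 0.021
gripper_force: 91.1
```

Request:
send_rows:
  increments:
    - {"gripper":1,"linear":[0,0,0.0075],"delta_rot":[0,0,0]}
    - {"gripper":1,"linear":[0.015,-0.015,0.0075],"delta_rot":[0,0,0]}
    - {"gripper":1,"linear":[0.031,-0.031,0.0075],"delta_rot":[0,0,0]}
    - {"gripper":1,"linear":[0.031,-0.031,0.006],"delta_rot":[0,0,0]}
    - {"gripper":1,"linear":[0.031,-0.031,0.005],"delta_rot":[0,0,0]}
    - {"gripper":1,"linear":[0.031,-0.031,0.004],"delta_rot":[0,0,0]}
    - {"gripper":1,"linear":[0.031,-0.031,0.003],"delta_rot":[0,0,0]}
    - {"gripper":1,"linear":[0.031,-0.031,0.0025],"delta_rot":[0,0,0]}

```text
clock: 38.0
position: [0.5183, -0.2146, 0.1944]
ee_rot: [-0.0, 0.731, 0.682, -0.0]
contact_force: [-2.3, 1.0, 4.6]
width: 0.021
gripper_force: 89.7
```

Request:
send_rows:
  increments:
    - {"gripper":1,"linear":[0,0,-0.0004],"delta_rot":[0,0,0]}
    - {"gripper":1,"linear":[0,0,-0.0008],"delta_rot":[0,0,0]}
    - {"gripper":1,"linear":[0,0,-0.0012],"delta_rot":[0,0,0]}
    - {"gripper":1,"linear":[0,0,-0.0016],"delta_rot":[0,0,0]}
    - {"gripper":1,"linear":[0,0,-0.002],"delta_rot":[0,0,0]}

```text
clock: 38.5
position: [0.5185, -0.2147, 0.1941]
ee_rot: [0.0, 0.731, 0.682, 0.0]
contact_force: [-4.5, 2.4, 13.1]
width: 0.0213
gripper_force: 90.9
```

Request:
send_rows:
  increments:
    - {"gripper":1,"linear":[0,0,-0.0003],"delta_rot":[0,0,0]}
    - {"gripper":1,"linear":[0,0,-0.0005],"delta_rot":[0,0,0]}
    - {"gripper":1,"linear":[0,0,-0.0005],"delta_rot":[0,0,0]}

```text
clock: 38.8
position: [0.5185, -0.2147, 0.1941]
ee_rot: [0.0, 0.731, 0.682, 0.0]
contact_force: [-4.4, 2.4, 13.4]
width: 0.0206
gripper_force: 91.0
```

Request:
send_rows:
  increments:
    - {"gripper":1,"linear":[0,0,0.0075],"delta_rot":[0,0,0]}
    - {"gripper":1,"linear":[-0.02,0,0.0075],"delta_rot":[0,0,0]}
    - {"gripper":1,"linear":[-0.045,0,0.0075],"delta_rot":[0,0,0]}
    - {"gripper":1,"linear":[-0.062,0,0.0075],"delta_rot":[0,0,0]}
    - {"gripper":1,"linear":[-0.062,0,0.006],"delta_rot":[0,0,0]}
    - {"gripper":1,"linear":[-0.062,0,0.0045],"delta_rot":[0,0,0]}
    - {"gripper":1,"linear":[-0.062,0,0.003],"delta_rot":[0,0,0]}
    - {"gripper":1,"linear":[-0.062,0,0.0022],"delta_rot":[0,0,0]}

```text
clock: 39.6
position: [0.4582, -0.2156, 0.1943]
ee_rot: [0.001, 0.731, 0.682, 0.0]
contact_force: [-1.6, 0.9, 8.4]
width: 0.0215
gripper_force: 90.1
```

Request:
send_rows:
  increments:
    - {"gripper":1,"linear":[0,0,-0.0004],"delta_rot":[0,0,0]}
    - {"gripper":1,"linear":[0,0,-0.0008],"delta_rot":[0,0,0]}
    - {"gripper":1,"linear":[0,0,-0.0012],"delta_rot":[0,0,0]}
    - {"gripper":1,"linear":[0,0,-0.0016],"delta_rot":[0,0,0]}
    - {"gripper":1,"linear":[0,0,-0.002],"delta_rot":[0,0,0]}

```text
clock: 40.1
position: [0.4583, -0.2156, 0.1941]
ee_rot: [0.002, 0.731, 0.682, 0.0]
contact_force: [-2.6, 1.6, 15.9]
width: 0.0212
gripper_force: 91.2
```

Request:
send_rows:
  increments:
    - {"gripper":1,"linear":[0,0,-0.0003],"delta_rot":[0,0,0]}
    - {"gripper":1,"linear":[0,0,-0.0004],"delta_rot":[0,0,0]}
    - {"gripper":1,"linear":[0,0,-0.0004],"delta_rot":[0,0,0]}

```text
clock: 40.4
position: [0.4583, -0.2156, 0.1941]
ee_rot: [0.002, 0.731, 0.682, 0.0]
contact_force: [-3.4, 2.3, 15.0]
width: 0.0209
gripper_force: 91.3
```

Request:
send_rows:
  increments:
    - {"gripper":1,"linear":[0,0,0.0075],"delta_rot":[0,0,0]}
    - {"gripper":1,"linear":[0.015,-0.015,0.0075],"delta_rot":[0,0,0]}
    - {"gripper":1,"linear":[0.031,-0.031,0.0075],"delta_rot":[0,0,0]}
    - {"gripper":1,"linear":[0.031,-0.031,0.006],"delta_rot":[0,0,0]}
    - {"gripper":1,"linear":[0.031,-0.031,0.005],"delta_rot":[0,0,0]}
    - {"gripper":1,"linear":[0.031,-0.031,0.004],"delta_rot":[0,0,0]}
    - {"gripper":1,"linear":[0.031,-0.031,0.003],"delta_rot":[0,0,0]}
    - {"gripper":1,"linear":[0.031,-0.031,0.0025],"delta_rot":[0,0,0]}

```text
clock: 41.2
position: [0.4876, -0.2456, 0.1944]
ee_rot: [-0.0, 0.731, 0.682, 0.0]
contact_force: [-1.8, 2.0, 6.0]
width: 0.0209
gripper_force: 89.9
```

Request:
send_rows:
  increments:
    - {"gripper":1,"linear":[0,0,-0.0004],"delta_rot":[0,0,0]}
    - {"gripper":1,"linear":[0,0,-0.0008],"delta_rot":[0,0,0]}
    - {"gripper":1,"linear":[0,0,-0.0012],"delta_rot":[0,0,0]}
    - {"gripper":1,"linear":[0,0,-0.0016],"delta_rot":[0,0,0]}
    - {"gripper":1,"linear":[0,0,-0.002],"delta_rot":[0,0,0]}
    - {"gripper":1,"linear":[0,0,-0.002],"delta_rot":[0,0,0]}

```text
clock: 41.8
position: [0.4877, -0.2457, 0.1942]
ee_rot: [0.001, 0.731, 0.682, 0.0]
contact_force: [-4.3, 2.4, 12.2]
width: 0.0209
gripper_force: 90.9
```

All four sides stop hard at the same level (0.1941–0.1942 with 14–17 N). The cup is home. Returning the drift.

Request:
send_rows:
  increments:
    - {"gripper":1,"linear":[0,0,0.015],"delta_rot":[0,0,0]}
    - {"gripper":1,"linear":[0,0,0.035],"delta_rot":[0,0,0]}
    - {"gripper":1,"linear":[0,0.02,0.055],"delta_rot":[0,0,0]}
    - {"gripper":1,"linear":[0,0.05,0.06],"delta_rot":[0,0,0]}
    - {"gripper":1,"linear":[-0.002,0.085,0.06],"delta_rot":[0,0,0]}
    - {"gripper":1,"linear":[-0.004,0.12,0.06],"delta_rot":[0,0,0]}
    - {"gripper":1,"linear":[-0.006,0.155,0.06],"delta_rot":[0,0,0]}
    - {"gripper":1,"linear":[-0.007,0.19,0.06],"delta_rot":[0,0,0]}

```text
clock: 42.6
position: [0.4804, -0.0547, 0.2514]
ee_rot: [0.0, 0.732, 0.682, 0.0]
contact_force: [0.7, 0.1, -2.1]
width: 0.0207
gripper_force: 88.9
```

Request:
send_rows:
  increments:
    - {"gripper":1,"linear":[0,0.035,0],"delta_rot":[0,0,0]}
    - {"gripper":1,"linear":[0,0.07,0],"delta_rot":[0,0,0]}
    - {"gripper":1,"linear":[0,0.105,0],"delta_rot":[0,0,0]}
    - {"gripper":1,"linear":[0,0.14,0],"delta_rot":[0,0,0]}
    - {"gripper":1,"linear":[-0.001,0.17,0],"delta_rot":[0,0,0]}
    - {"gripper":1,"linear":[-0.001,0.185,0],"delta_rot":[0,0,0]}
    - {"gripper":1,"linear":[-0.001,0.192,0],"delta_rot":[0,0,0]}
    - {"gripper":1,"linear":[-0.001,0.192,0],"delta_rot":[0,0,0]}

```text
clock: 43.4
position: [0.4798, 0.1363, 0.2514]
ee_rot: [0.0, 0.731, 0.682, -0.0]
contact_force: [-0.7, -0.5, -2.1]
width: 0.0211
gripper_force: 88.9
```

Run:
```python
from h import *
s=get_state();t=optics.get_image("top");w=optics.get_image("wrist")
print(s["clock"],s["position"],s["ee_rot"],s["contact_force"])
c=t["pixels"][200:300,260:500];a=cv2.resize(c,(720,300),interpolation=cv2.INTER_CUBIC)
b=cv2.resize(w["pixels"][120:345,180:480],(400,300)); 
cv2.imwrite("pics/ret.png",np.vstack([a,np.pad(b,((0,0),(0,320),(0,0)))]))
```

```text
43.4 [0.47979813 0.13630443 0.251398  ] [ 7.54588285e-05  7.30915627e-01  6.82467827e-01 -7.92958483e-05] [-0.72084923 -0.47903663 -2.05400672]
```

View pics/ret.png

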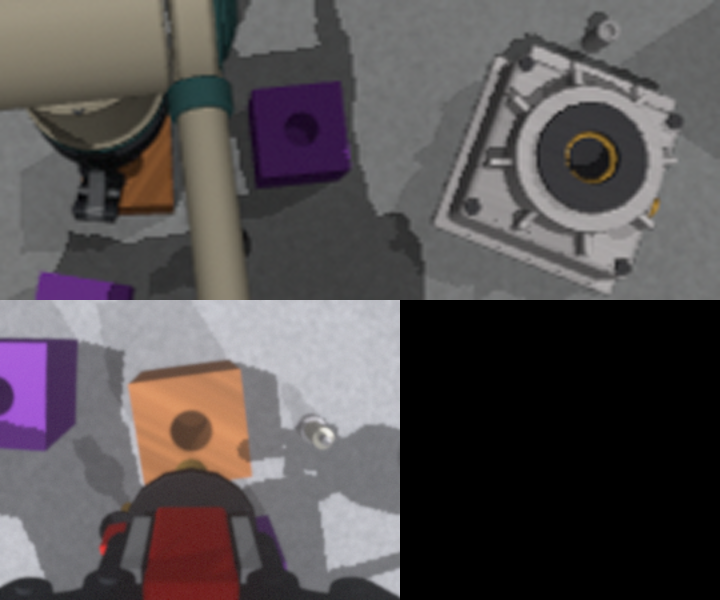

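The top view (590,158) shows the cup concentric on the boss. The wrist view shows the hole at (190,430) in line with the drift. Inserting.

Request:
send_rows:
  increments:
    - {"gripper":1,"linear":[0,0,-0.03],"delta_rot":[0,0,0]}
    - {"gripper":1,"linear":[0,0,-0.06],"delta_rot":[0,0,0]}
    - {"gripper":1,"linear":[0,0,-0.08],"delta_rot":[0,0,0]}
    - {"gripper":1,"linear":[0,0,-0.088],"delta_rot":[0,0,0]}
    - {"gripper":1,"linear":[0,0,-0.093],"delta_rot":[0,0,0]}
    - {"gripper":1,"linear":[0,0,-0.096],"delta_rot":[0,0,0]}
    - {"gripper":1,"linear":[0,0,-0.098],"delta_rot":[0,0,0]}
    - {"gripper":1,"linear":[0,0,-0.1],"delta_rot":[0,0,0]}

```text
clock: 44.3
position: [0.4808, 0.1358, 0.1524]
ee_rot: [0.001, 0.731, 0.682, 0.001]
contact_force: [0.5, -0.7, -2.8]
width: 0.0208
gripper_force: 88.8
```

Inside the hole, no contact. Lowering on.

Request:
send_rows:
  increments:
    - {"gripper":1,"linear":[0,0,-0.01],"delta_rot":[0,0,0]}
    - {"gripper":1,"linear":[0,0,-0.02],"delta_rot":[0,0,0]}
    - {"gripper":1,"linear":[0,0,-0.03],"delta_rot":[0,0,0]}
    - {"gripper":1,"linear":[0,0,-0.038],"delta_rot":[0,0,0]}
    - {"gripper":1,"linear":[0,0,-0.044],"delta_rot":[0,0,0]}
    - {"gripper":1,"linear":[0,0,-0.048],"delta_rot":[0,0,0]}
    - {"gripper":1,"linear":[0,0,-0.05],"delta_rot":[0,0,0]}
    - {"gripper":1,"linear":[0,0,-0.05],"delta_rot":[0,0,0]}

```text
clock: 45.1
position: [0.4801, 0.1358, 0.1015]
ee_rot: [-0.0, 0.731, 0.682, -0.0]
contact_force: [-0.8, 0.6, -2.0]
width: 0.021
gripper_force: 88.8
```

Request:
send_rows:
  increments:
    - {"gripper":1,"linear":[0,0,-0.0006],"delta_rot":[0,0,0]}
    - {"gripper":1,"linear":[0,0,-0.0012],"delta_rot":[0,0,0]}
    - {"gripper":1,"linear":[0,0,-0.0016],"delta_rot":[0,0,0]}
    - {"gripper":1,"linear":[0,0,-0.002],"delta_rot":[0,0,0]}
    - {"gripper":1,"linear":[0,0,-0.002],"delta_rot":[0,0,0]}

```text
clock: 45.6
position: [0.4802, 0.1358, 0.0999]
ee_rot: [0.0, 0.731, 0.682, 0.0]
contact_force: [-0.9, -0.3, -0.7]
width: 0.0211
gripper_force: 89.3
```

Request:
send_rows:
  increments:
    - {"gripper":0.3,"linear":[0,0,0],"delta_rot":[0,0,0]}
    - {"gripper":0,"linear":[0,0,0],"delta_rot":[0,0,0]}
    - {"gripper":-1,"linear":[0,0,0],"delta_rot":[0,0,0]}
    - {"gripper":-1,"linear":[0,0,0],"delta_rot":[0,0,0]}
    - {"gripper":-1,"linear":[0,0,0],"delta_rot":[0,0,0]}
    - {"gripper":-1,"linear":[0,0,0],"delta_rot":[0,0,0]}

```text
clock: 46.2
position: [0.4801, 0.1358, 0.0997]
ee_rot: [0.0, 0.731, 0.682, 0.0]
contact_force: [0.4, 0.0, -0.0]
width: 0.0849
gripper_force: 0.0
```

Request:
send_rows:
  increments:
    - {"gripper":-1,"linear":[0,0,0.02],"delta_rot":[0,0,0]}
    - {"gripper":-1,"linear":[0,0,0.05],"delta_rot":[0,0,0]}
    - {"gripper":-1,"linear":[0,0,0.09],"delta_rot":[0,0,0]}
    - {"gripper":-1,"linear":[0,0,0.13],"delta_rot":[0,0,0]}
    - {"gripper":-1,"linear":[0,0,0.16],"delta_rot":[0,0,0]}
    - {"gripper":-1,"linear":[0,0,0.18],"delta_rot":[0,0,0]}
    - {"gripper":-1,"linear":[0,0,0.18],"delta_rot":[0,0,0]}

```text
clock: 46.9
position: [0.4818, 0.1361, 0.2828]
ee_rot: [0.002, 0.731, 0.682, 0.003]
contact_force: [0.5, 0.1, -0.2]
width: 0.0852
gripper_force: 0.0
```

Run:
```python
from h import *
s=get_state();w=optics.get_image("wrist");d=optics.get_image("scene")
print(s["clock"],s["position"],s["contact_force"],s["width"])
a=cv2.resize(w["pixels"],(400,300)); b=cv2.resize(d["pixels"][180:360,60:380],(400,225))
a2=cv2.resize(d["pixels"][235:300,80:170],(400,289),interpolation=cv2.INTER_CUBIC)
cv2.imwrite("pics/fin.png",np.hstack([np.vstack([a,np.pad(b,((0,75),(0,0),(0,0)))]),np.pad(a2,((0,311),(0,0),(0,0)))]))
```

```text
46.9 [0.48180303 0.13605114 0.28280411] [ 0.52979971  0.09344306 -0.21076631] 0.08523465187602579
```

View pics/fin.png

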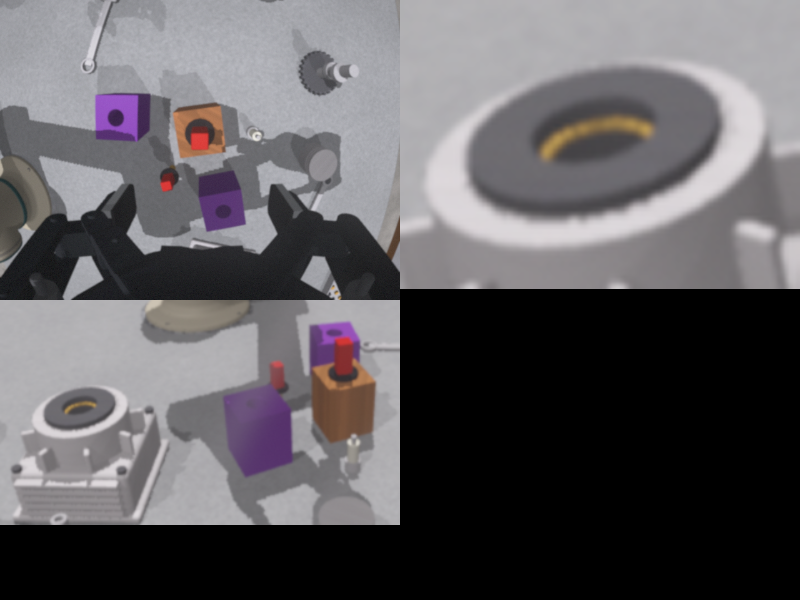

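The drift stands upright with its guard on the stand at (343,370). The cup flange is flush at (595,140). Everything else is where it was, and the gripper is clear.

```bash
python3 -c "
from rig import sign_off; print(sign_off())"
```

```text
the job is handed in; nothing more can be done
None
```

The cup is driven home: it stops hard at the same level on all four sides, with pushes of at most about 18 N. The drift is back upright in the wooden stand, nothing else was touched, and the job was handed in at about 47 s.

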